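Fetch the boxed-in control vial from the reagent stand

ROBOT

A 7-joint arm with a two-finger parallel gripper is mounted at the origin on the work surface. World frame = base frame: x ahead of the robot, y to its left, z up, the work surface at z = 0. Lengths are in mm, angles in rad, forces in N, time in s.
With the tool pointing down it reaches from about 400 to 850 mm from the base axis. Payload 10.4 kg.
Tool frame: the origin (TCP) lies between the finger pads; the fingertips stand robot.nose_length ahead of it and the grasp point (between the pads) lies 11 mm behind it (robot.nose_length is the distance from the TCP to the fingertips, in mm); z points along the fingers, y is the direction in which the jaws open and shut (so a half turn about z gives the same grasp; the last joint's range is limited). The gripper opens to 87 mm and grips with 3 to 60 N. Pads are 19 mm wide; open, the fingers measure 117 mm over their backs; the gripper's body (75 mm by 190 mm) begins 51 mm behind the grasp point.
Start: joints at [-1.129, 0.332, -0.065, 1.46, 0.022, 1.35, -0.088], TCP at [280.144, 558.722, 230.576] pointing down, gripper open.
Joint ranges: [-2.6, 2.6], [-0.5, 2.12], [-1.47, 1.34], [0.16, 2.42], [-1.27, 4.41], [0.06, 2.06], [-2.6, 2.6]. Speed limits (rad/s): [2.22, 2.22, 2.79, 2.79, 3.14, 3.14, 3.14].

INTERFACE

Orientations are given as a unit quaternion [x, y, z, w].
In Python, from station import robot, imaging, finish_job gives the robot as it stands.
- The arm moves only by the tool carry_out, never from a script. Its argument "steps" is a list of rows, each a list of 3 entries, a list of its own where there are three numbers: the shift along the world's x, y, z in m, then the turn, a rotation vector about the world's x, y, z in rad, then the gripper command: -1 is shut, 1 is fully open, values between are in proportion. In form: [[[dx, dy, dz], [wx, wy, wz], gripper], ...]. A call has 1 to 8 rows; each row is the pose to reach, as a shift and turn from the pose commanded when the call began; what a row does not reach only later rows make up. A row lasts 1/12 s, in which the tool goes at most 41.7 mm and 7.16 degrees, less where a joint would pass 70% of its speed; a pose out of reach is approached as far as the arm can. A call with a gripper value outside its range is refused whole. The fingers move at their own pace and stop on an object; "newtons" is the grip in N (left out, the last holds). Time passes only in rows, so rows that repeat a pose let the fingers close. It gives the time, the measured TCP pose, the force and the opening at its end, in the units of the state.
- robot.get_state(): the state, without advancing time (a new reading comes with each control period).
- imaging.get_image(name): name is "side" or "top" or "wrist"; returns the picture (480x640x3 uint8, red, green, blue); there is no depth.
- imaging.camera_params(name): a dict with "fovy" (degrees; the focal length in pixels is half the picture's height over the tangent of half this angle, whatever the lens; pixels are square), "cx", "cy" (the principal point, pixels), "distortion" ([k1, k2, p1, p2, k3] as OpenCV has them; the pictures are not rectified), "R" (3x3) and "t" (3): a world point X has camera coordinates R X + t; the wrist camera has in their place "tool_from_camera" (4x4, takes a point from camera to tool coordinates, whose origin is the TCP and whose axes are the flange's). Camera axes: x right, y down, z forward; pixel columns grow to the right and rows downward; lengths in mm; the calibration is good to about 2 mm. A picture is of the moment at which its call begins: read the wrist's pose just before it. camera_params takes no time and is no camera call.
- finish_job(): hands the job in, once; it reports no verdict.
The state is a dict: "t": time; "q": joint angles; "joint_vel": joint speeds; "effort": joint torques, N m; "ee_pos": TCP position; "eef_rot": TCP orientation; "contact_force": force on the tool from outside, world axes, zero at the start; "moment": the same for the moment, N m; "width": finger opening in mm.
Only numpy, scipy, OpenCV 4.12 (cv2) and the standard library are available. Lean on these libraries where they do the work, as an engineer would, in place of code of your own. Each camera call takes 0.05 s, during which the arm holds its last target.

TASK

The yellow-capped control vial on the reagent stand is boxed in by the three tall reagent bottles: lift all three bottles off onto the steel spill tray, and while they wait there take the yellow-capped vial and stand it on the round black rubber pad of the vial shaker. Then put every bottle back on the very place on the stand where it stood before, each colour in its own place. Set everything down upright, let nothing tip over, and leave the white-capped and black-capped vials and the blue tube rack where they are.

Things in the scene. Friction and masses are not known exactly. Their poses are not given: they have to be found in the camera images.
- red_bottle_mid (a point): Loose white plastic reagent bottle with a red ribbed screw cap and a red band on its label. Round, upright: 150 mm tall; body 46 mm diameter up to 108 mm above its base, then a short shoulder; cap 33 mm diameter from 122 mm to 150 mm. About 0.2 kg. The point is on its axis, half-way up (75 mm above its base); z is up along the axis. The three bottles stand on the reagent stand round the yellow-capped vial: one in front and one on either side of it; which is where changes.
- blue_bottle_mid (a point): Loose white plastic reagent bottle with a blue ribbed screw cap and a blue band on its label. Round, upright: 150 mm tall; body 46 mm diameter up to 108 mm above its base, then a short shoulder; cap 33 mm diameter from 122 mm to 150 mm. About 0.2 kg. The point is on its axis, half-way up (75 mm above its base); z is up along the axis. The three bottles stand on the reagent stand round the yellow-capped vial: one in front and one on either side of it; which is where changes.
- green_bottle_mid (a point): Loose white plastic reagent bottle with a green ribbed screw cap and a green band on its label. Round, upright: 150 mm tall; body 46 mm diameter up to 108 mm above its base, then a short shoulder; cap 33 mm diameter from 122 mm to 150 mm. About 0.2 kg. The point is on its axis, half-way up (75 mm above its base); z is up along the axis. The three bottles stand on the reagent stand round the yellow-capped vial: one in front and one on either side of it; which is where changes.
- yellow_vial_mid (a point): Loose amber glass vial, bright yellow cap: 50 mm tall, body 26 mm diameter up to 31 mm above its base, cap 23 mm diameter from 36 mm to 50 mm, 30 g. The point is on its axis, half-way up (25 mm above its base); z is up along the axis. The one to fetch; it stands in the middle of the stand's far row.
- white_vial_mid (a point): Loose amber glass vial, white cap: 50 mm tall, body 26 mm diameter up to 31 mm above its base, cap 23 mm diameter from 36 mm to 50 mm, 30 g. The point is on its axis, half-way up (25 mm above its base); z is up along the axis. Stays where it is, at one of the stand's two near corners.
- black_vial_mid (a point): Loose amber glass vial, black cap: 50 mm tall, body 26 mm diameter up to 31 mm above its base, cap 23 mm diameter from 36 mm to 50 mm, 30 g. The point is on its axis, half-way up (25 mm above its base); z is up along the axis. Stays where it is, at the other near corner of the stand.
- reagent_stand: Fixed grey plinth, 134 mm (its x) by 192 mm (its y), flat top 12 mm above the bench, with six flat round light blue markings in two rows of three, 58 mm apart both ways, centred at x = -29 mm (near row) and +29 mm (far row), y = -58, 0 and +58 mm in its frame. Origin: centre of its underside, on the bench; its x points away from the robot. It has no rim.
- spill_tray: Fixed steel tray, 170 mm (its x) by 210 mm (its y) outside, rim 18 mm high and 4 mm thick, flat inner floor 4 mm above the bench. Origin: centre of its underside, on the bench. It stands on one side of the reagent stand, left or right.
- shaker_pad (a point): Centre of the top of the round black rubber pad (58 mm diameter, 67 mm above the bench) on the aluminium platform of the fixed vial shaker, an ivory box 190 by 170 mm. The platform is 128 mm square with a rim that stands 5 mm above the pad's top; it does not move. The shaker stands on the other side of the reagent stand from the tray. z is up.
- tube_rack_mid (a point): Blue tube rack, loose, 76 by 176 mm, 64 mm high, with capped tubes up to 108 mm high, beyond the reagent stand. The point is on its centre, 32 mm above its base. Stays where it is.
Things that resemble listed ones, but are neither listed nor needed, are in the scene too. Leave any orange or pink look-alike of the part that bears blue_bottle_mid alone.

How it is judged (in metres and radians):
On the way, in this order (a step that is already met when the one before it is completed fails the run):
1. all three bottles stand upright on the spill tray (x of red_bottle_mid in the frame of spill_tray between -0.066 and 0.066 m and y of red_bottle_mid in the frame of spill_tray between -0.086 and 0.086 m and z of red_bottle_mid in the frame of spill_tray between 0.07 and 0.086 m and angle between each of red_bottle_mid, blue_bottle_mid, green_bottle_mid's own z axis and vertical below 0.1 rad and x of blue_bottle_mid in the frame of spill_tray between -0.066 and 0.066 m and y of blue_bottle_mid in the frame of spill_tray between -0.086 and 0.086 m and z of blue_bottle_mid in the frame of spill_tray between 0.07 and 0.086 m and x of green_bottle_mid in the frame of spill_tray between -0.066 and 0.066 m and y of green_bottle_mid in the frame of spill_tray between -0.086 and 0.086 m and z of green_bottle_mid in the frame of spill_tray between 0.07 and 0.086 m), for 0.2 s.
2. the yellow-capped vial stands upright on the shaker's round pad while the three bottles wait on the tray (all of step 1 and horizontal distance between yellow_vial_mid and shaker_pad below 0.015 m and z of yellow_vial_mid in the frame of shaker_pad between 0.02 and 0.031 m and angle between yellow_vial_mid's own z axis and vertical below 0.1 rad), for 0.2 s.
At the end, for the whole second after the job is handed in: The yellow-capped vial stands upright on the shaker's pad, its axis within 15 mm of the pad's centre; each of the three bottles stands upright at rest within 15 mm of where it stood at the start; the white-capped and black-capped vials and the tube rack are within 15 mm of where they were (horizontal distance between yellow_vial_mid and shaker_pad below 0.015 m and z of yellow_vial_mid in the frame of shaker_pad between 0.02 and 0.031 m and angle between each of yellow_vial_mid, red_bottle_mid, blue_bottle_mid, green_bottle_mid's own z axis and vertical below 0.1 rad and linear speed of each of yellow_vial, red_bottle, blue_bottle, green_bottle below 0.01 m/s and distance of each of red_bottle_mid, blue_bottle_mid, green_bottle_mid, white_vial_mid, black_vial_mid, tube_rack_mid from where it was at the start of the episode below 0.015 m); the robot touches nothing.
It fails at once if a bottle or the yellow-capped vial is tipped by more than about 40 degrees (angle between any of red_bottle_mid, blue_bottle_mid, green_bottle_mid, yellow_vial_mid's own z axis and vertical above 0.7 rad).
It fails at once if the white-capped or black-capped vial or the tube rack is moved more than 25 mm or a vial tipped over (distance of any of white_vial_mid, black_vial_mid, tube_rack_mid from where it was at the start of the episode above 0.025 m or angle between any of white_vial_mid, black_vial_mid, tube_rack_mid's own z axis and vertical above 0.7 rad).
It also fails if it takes over 147 s, if anything falls off the work surface, if the arm or the gripper's body presses on something with over 40 N, if the wrist force passes 120 N, or if a joint passes its speed limit or range.

## Working session

There is one attempt and no reset: what is moved stays moved. The work goes in short steps, Python scripts to look and compute and a tool call to move; the robot and the scene stay as the last step left them, time stands still between calls to the robot, and variables do not carry over. Pictures are saved under pics/ and viewed, and the job is handed in when it is done.

Besides the shell and the picture viewer there is one more tool, called after "Request:" by a JSON object that holds its "method" and its "body", one argument or row to a line. carry_out: Moves the arm, as the interface text tells. Its arguments: {"type":"object","properties":{"steps":{"type":"array"},"newtons":{"type":"number"}},"required":["steps"]}

```bash
mkdir -p pics; ls; python3 - <<'E'
from station import robot, imaging
import cv2, json
print(robot.get_state()); print(robot.nose_length)
for n in ["side","top","wrist"]:
    print(n, imaging.camera_params(n))
    im=imaging.get_image(n); cv2.imwrite(f"pics/{n}0.png", im[:,:,::-1])
E
```

```text
pics
{'t': 0.0, 'q': array([-1.12858719,  0.33288138, -0.06473222,  1.46097552,  0.02159852,
        1.34986424, -0.08848041]), 'joint_vel': array([ 0.00045279,  0.00113017,  0.00178436, -0.00189661,  0.0007782 ,
        0.00209695,  0.00054983]), 'effort': array([-3.38757263e-04, -6.23243380e+01,  2.44554406e-02, -3.89920843e+01,
       -6.14532921e-02,  3.96340562e-02,  1.55558328e-04]), 'ee_pos': array([279.97386879, 558.35762058, 229.73173149]), 'eef_rot': array([ 2.30283294e-01,  9.73123369e-01, -7.02907895e-04, -1.38488296e-04]), 'contact_force': array([-0.33785478, -0.14994932, -0.30980156]), 'moment': array([-0.04508029,  0.04518516,  0.02336155]), 'width': 86.92891334251625}
8.0
side {'fovy': 42.46600515266302, 'cx': 312.3018173667671, 'cy': 245.30926197935506, 'distortion': array([-0.05635701,  0.        ,  0.        ,  0.        ,  0.        ]), 'R': array([[ 0.7562334 , -0.65425743, -0.0076323 ],
       [-0.43519765, -0.49425097, -0.75254169],
       [ 0.48858372,  0.57241872, -0.65850039]]), 't': array([-440.83886453,  317.4967046 ,  761.37577383])}
top {'fovy': 44.98381
[... 184 characters left out ...]
5963,  0.01884005],
       [-0.99596677,  0.02521771, -0.08610613],
       [ 0.0855845 , -0.02108333, -0.99610782]]), 't': array([   2.57375518,  580.2716254 , 1248.9380785 ])}
wrist {'fovy': 58.6672663148111, 'cx': 317.8743083454063, 'cy': 237.60456501243226, 'distortion': array([-0.093544,  0.      ,  0.      ,  0.      ,  0.      ]), 'tool_from_camera': array([[-7.64360109e-04, -9.60073658e-01, -2.79746289e-01,
         7.65697345e+01],
       [ 9.99999390e-01, -5.10959539e-04, -9.78747029e-04,
        -1.25575420e+00],
       [ 7.96730206e-04, -2.79746866e-01,  9.60073464e-01,
        -1.53976978e+02],
       [ 0.00000000e+00,  0.00000000e+00,  0.00000000e+00,
         1.00000000e+00]])}
```

View pics/side0.png

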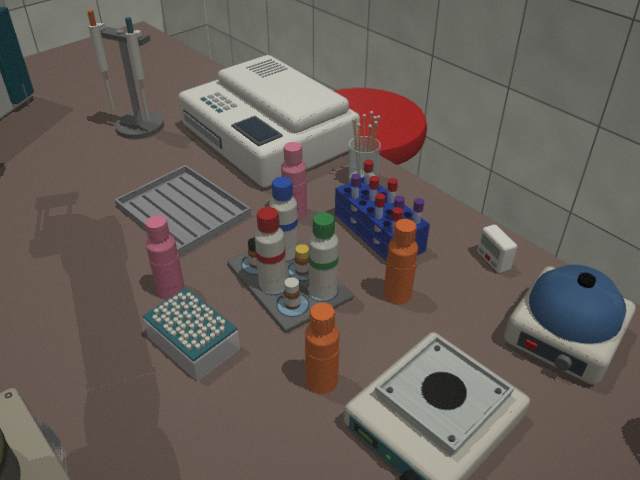

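View pics/top0.png

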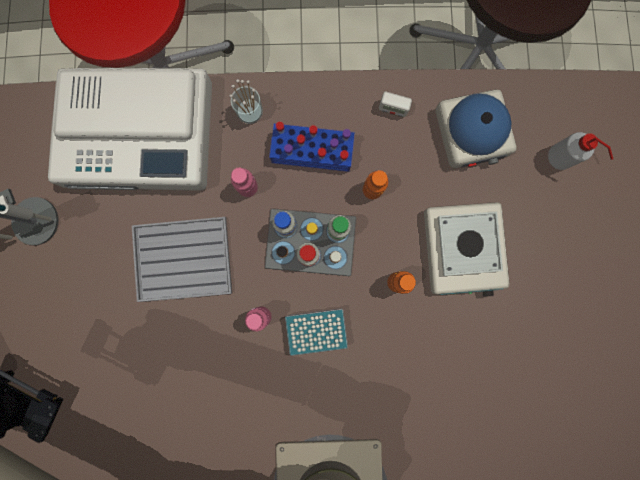

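View pics/wrist0.png

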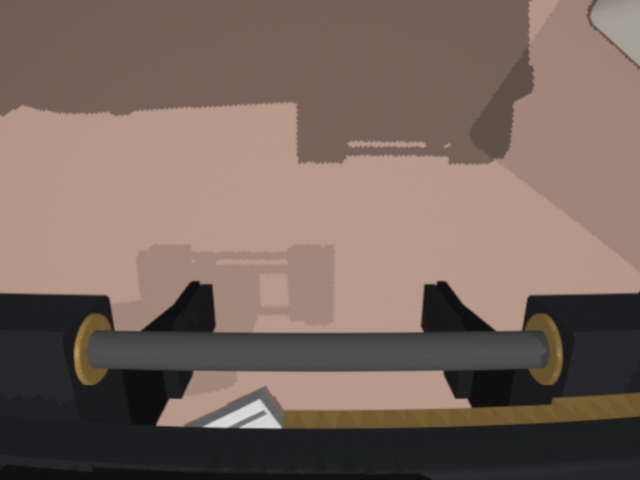

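The top view (robot at the bottom, +y left) shows blue (283,220), green (341,226) and red (309,254) bottle caps around yellow (312,228), with black (283,252) and white (336,258). The tray is on the left at (182,259) and the shaker pad on the right at (470,243). The pink bottles at (243,180) and (257,320) and the orange ones at (376,183) and (402,283) are decoys. I'll enlarge these areas.

```bash
python3 - <<'E'
import cv2
t=cv2.imread("pics/top0.png"); s=cv2.imread("pics/side0.png")
def crop(im,x0,y0,w,h,k,n):
    c=cv2.resize(im[y0:y0+h,x0:x0+w],None,fx=k,fy=k,interpolation=cv2.INTER_CUBIC)
    for i in range(0,w,10):
        cv2.line(c,(i*k,0),(i*k,6 if i%50 else 14),(0,255,255),1)
    for i in range(0,h,10):
        cv2.line(c,(0,i*k),(6 if i%50 else 14,i*k),(0,255,255),1)
    cv2.imwrite(n,c)
crop(t,250,195,120,90,6,"pics/c_top.png")
crop(s,220,170,140,160,4 if 0 else 3,"pics/c_side.png")
crop(s,220,160,140,110,5,"pics/c_side1.png")
crop(s,220,230,140,105,5,"pics/c_side2.png")
crop(t,120,205,125,105,6,"pics/c_tray.png")
crop(t,415,195,105,110,5,"pics/c_shaker.png")
E
```

```text
(no output)
```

View pics/c_top.png

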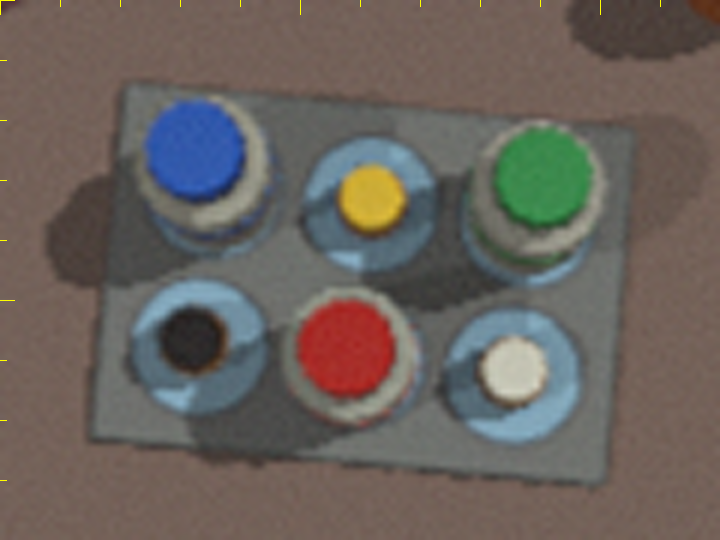

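View pics/c_side1.png

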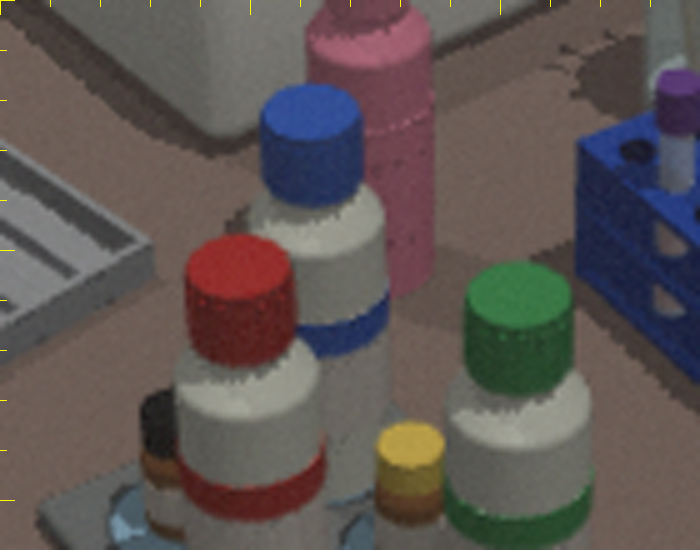

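View pics/c_side2.png

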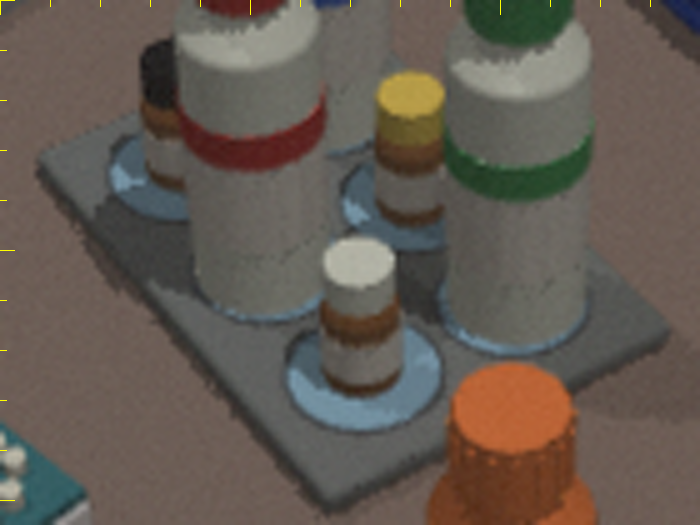

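View pics/c_tray.png

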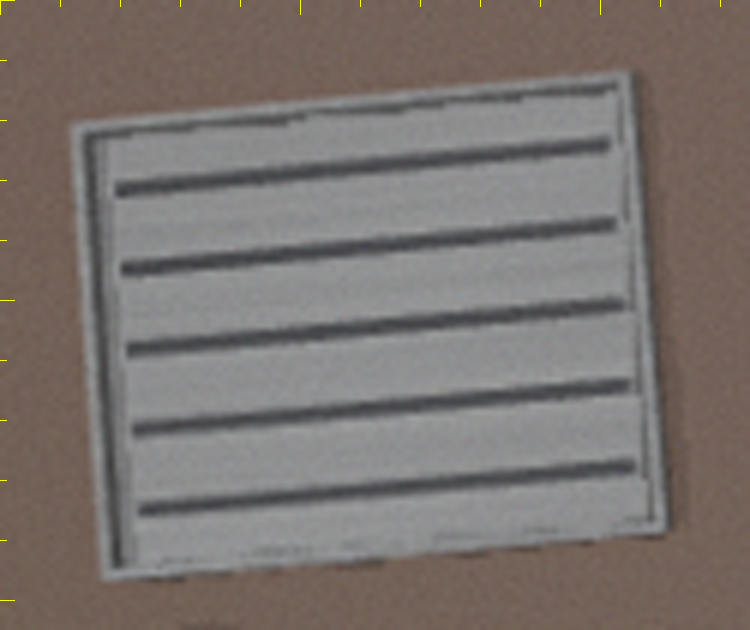

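View pics/c_shaker.png

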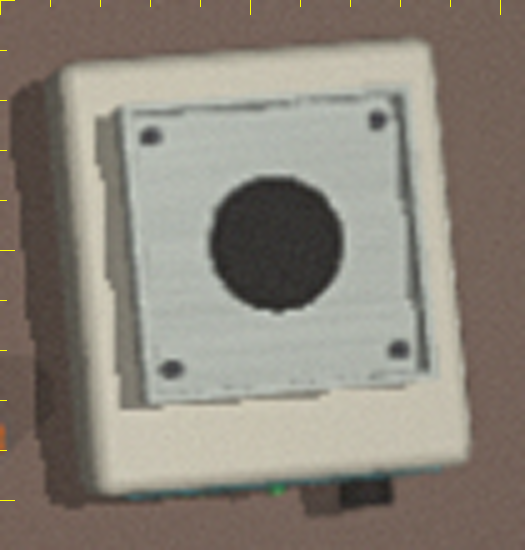

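```bash
cat > h.py <<'E'
import numpy as np, cv2
from station import robot, imaging
from scipy.spatial.transform import Rotation as Ro
def KD(p,h=480):
    f=h/2/np.tan(np.radians(p['fovy']/2)); return np.array([[f,0,p['cx']],[0,f,p['cy']],[0,0,1.]]),np.array(p['distortion'])
def pose(name,st=None):
    p=imaging.camera_params(name)
    if name!='wrist': return np.array(p['R']),np.array(p['t'])
    st=st or robot.get_state(); T=np.eye(4);T[:3,:3]=Ro.from_quat(st['eef_rot']).as_matrix();T[:3,3]=st['ee_pos']
    W=np.linalg.inv(T@p['tool_from_camera']); return W[:3,:3],W[:3,3]
def ray(name,uv,Rt=None):
    K,D=KD(imaging.camera_params(name)); R,t=Rt or pose(name)
    n=cv2.undistortPoints(np.array([[uv]],float),K,D)[0,0]
    d=R.T@np.array([n[0],n[1],1]); return -R.T@t,d/np.linalg.norm(d)
def tri(rays):
    A=sum(np.eye(3)-np.outer(d,d) for o,d in rays);b=sum((np.eye(3)-np.outer(d,d))@o for o,d in rays)
    X=np.linalg.solve(A,b); return X,[round(float(np.linalg.norm((np.eye(3)-np.outer(d,d))@(X-o))),1) for o,d in rays]
def atz(r,z): o,d=r; return o+d*(z-o[2])/d[2]
def proj(name,X,Rt=None):
    K,D=KD(imaging.camera_params(name)); R,t=Rt or pose(name)
    return cv2.projectPoints(np.array(X,float).reshape(-1,3),cv2.Rodrigues(R)[0],t,K,D)[0].reshape(-1,2)
def un(c,k,x0,y0): return ((c[0]+.5)/k-.5+x0,(c[1]+.5)/k-.5+y0)
E
python3 - <<'E'
from h import *
np.set_printoptions(precision=1,suppress=True)
top=lambda c:ray('top',un(c,6,250,195)); s1=lambda c:ray('side',un(c,5,220,160)); s2=lambda c:ray('side',un(c,5,220,230))
for n,a,b,z in [('blue',(195,148),s1((311,112)),162),('green',(544,176),s1((518,292)),162),('red',(346,347),s1((240,264)),162),('yellow',(372,197),s2((411,95)),62),('white',(514,369),s2((359,262)),62),('black',(193,339),None,62)]:
    print(n,tri([top(a),b]) if b else '', atz(top(a),z), atz(b,z) if b else '')
c=[atz(top(p),12) for p in [(125,85),(635,128),(605,482),(90,440)]]
print('stand',np.array(c),np.mean(c,0),[np.linalg.norm(c[i]-c[i-1]) for i in range(4)])
c=[atz(ray('top',un(p,6,120,205)),18) for p in [(70,122),(632,70),(668,532),(103,580)]]
print('tray',np.array(c),np.mean(c,0),[np.linalg.norm(c[i]-c[i-1]) for i in range(4)])
a=ray('top',un((277,243),5,415,195)); b=ray('side',(444,391)); print('pad',tri([a,b]),atz(a,67),atz(b,67))
E
```

```text
blue (array([589. ,  79.5, 163.6]), [0.1, 0.1]) [589.3  79.5 162. ] [590.3  81.3 162. ]
green (array([576.8, -34.1, 164.6]), [0.3, 0.3]) [577.2 -34.4 162. ] [578.7 -31.6 162. ]
red (array([523. ,  31.6, 164.3]), [0.2, 0.2]) [523.   31.7 162. ] [524.8  33.9 162. ]
yellow (array([580.4,  22.7,  64.1]), [0.0, 0.0]) [580.6  22.7  62. ] [581.9  24.6  62. ]
white (array([518.2, -26. ,  63.7]), [0.0, 0.0]) [518.2 -26.1  62. ] [519.3 -24.7  62. ]
black  [531.8  87.4  62. ] 
stand [[629.1 113.7  12. ]
 [608.3 -75.1  12. ]
 [477.6 -60.   12. ]
 [498.  129.   12. ]] [553.3  26.9  12. ] [np.float64(132.02202791988225), np.float64(189.9295012452566), np.float64(131.58095823387472), np.float64(190.16520187489797)]
tray [[600.4 425.5  18. ]
 [614.3 214.5  18. ]
 [444.1 203.6  18. ]
 [430.7 413.6  18. ]] [522.4 314.3  18. ] [np.float64(170.11046410592087), np.float64(211.49992306743343), np.float64(170.48567499647498), np.float64(210.42603749049894)]
pad (array([ 537.4, -316. ,   66.8]), [0.4, 0.4]) [ 537.6 -316.2   67. ] [ 536.9 -315.8   67. ]
```

```bash
python3 - <<'E'
from h import *
np.set_printoptions(precision=0,suppress=True)
for n,p,z in [('pinkfar',(241,174),150),('pinknear',(257,321),150),('orfar',(378,178),150),('ornear',(406,282),150),('rack nl',(270,162),64),('rack nr',(351,170),64),('cup',(250,90),100),('anal',(205,183),80)]:
    print(n,atz(ray('top',p),z))
E
```

```text
pinkfar [684. 161. 150.]
pinknear [391. 134. 150.]
orfar [ 669. -113.  150.]
ornear [ 460. -162.  150.]
rack nl [724. 109.  64.]
rack nr [702. -65.  64.]
cup [874. 147. 100.]
anal [679. 247.  80.]
```

Request:
{"method": "carry_out", "body": {
  "steps": [
    [[0.01,-0.02,0.03],[0,0,0.04],0.3],
    [[0.03,-0.05,0.06],[0,0,0.08],0.3],
    [[0.045,-0.085,0.08],[0,0,0.13],0.3],
    [[0.06,-0.12,0.1],[0,0,0.18],0.3],
    [[0.075,-0.155,0.1],[0,0,0.23],0.3],
    [[0.09,-0.19,0.1],[0,0,0.28],0.3],
    [[0.105,-0.225,0.1],[0,0,0.32],0.3],
    [[0.12,-0.26,0.1],[0,0,0.35],0.3]
  ],
  "newtons": 20
}}

```text
t: 0.82
ee_pos: [400.6, 296.6, 330.6]
eef_rot: [0.056, 0.998, 0.0, 0.0]
contact_force: [1.5, 0.4, 0.4]
width: 57.2
```

Request:
{"method": "carry_out", "body": {
  "steps": [
    [[0.015,-0.035,0],[0,0,0],0.3],
    [[0.03,-0.07,0],[0,0,0],0.3],
    [[0.045,-0.105,0],[0,0,0],0.3],
    [[0.06,-0.14,0],[0,0,0],0.3],
    [[0.075,-0.175,0],[0,0,0],0.3],
    [[0.09,-0.21,0],[0,0,0],0.3],
    [[0.105,-0.245,0],[0,0,0],0.3],
    [[0.12,-0.27,0],[0,0,0],0.3]
  ]
}}

```text
t: 1.48
ee_pos: [520.4, 25.0, 330.8]
eef_rot: [0.059, 0.998, -0.0, 0.0]
contact_force: [0.4, 1.2, -0.5]
width: 56.4
```

Request:
{"method": "carry_out", "body": {
  "steps": [
    [[0,0,0],[0,0,0],0.3],
    [[0,0,0],[0,0,0],0.3],
    [[0,0,0],[0,0,0],0.3]
  ]
}}

```text
t: 1.73
ee_pos: [519.9, 29.3, 330.3]
eef_rot: [0.057, 0.998, 0.0, -0.0]
contact_force: [0.2, -0.2, 0.7]
width: 56.5
```

```bash
python3 - <<'E'
from h import *
s=robot.get_state(); im=imaging.get_image('wrist'); cv2.imwrite('pics/w1.png',im[:,:,::-1])
import pickle; pickle.dump(s,open('w1.pkl','wb'))
print(s['t'],s['ee_pos'],s['eef_rot'],s['q'],s['width'])
X=[[589,79.5,162],[577,-34.2,162],[523,31.6,162],[580.5,22.7,62]]
print(proj('wrist',X,pose('wrist',s)))
E
```

```text
1.7333 [519.90817664  29.32921682 330.30571435] [ 5.71529426e-02  9.98365368e-01  1.21740857e-04 -3.44269743e-04] [-0.51311881  0.05434169  0.38939858  1.58677059 -0.02103012  1.50518932
  1.33358144] 56.48951061061125
[[390.23773205 291.75961018]
 [250.77190857 293.02346389]
 [323.1909995  220.46766141]
 [319.76558262 251.68780557]]
```

View pics/w1.png

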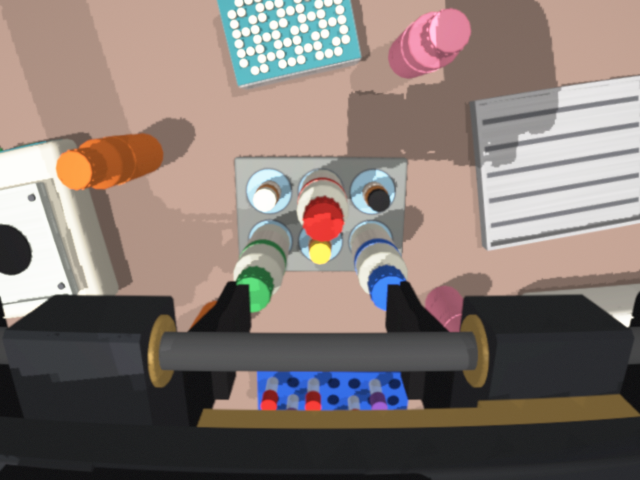

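The wrist view agrees with the triangulated positions: red cap at (323,218) against a predicted (323,220), and yellow at (320,252) against (320,252). I'll take the red bottle (front) first, by its cap.

Request:
{"method": "carry_out", "body": {
  "steps": [
    [[0.003,0.003,-0.02],[0,0,0],0.3],
    [[0.003,0.003,-0.05],[0,0,0],0.3],
    [[0.003,0.003,-0.08],[0,0,0],0.3],
    [[0.003,0.003,-0.11],[0,0,0],0.3],
    [[0.003,0.003,-0.135],[0,0,0],0.3],
    [[0.003,0.003,-0.155],[0,0,0],0.3],
    [[0.003,0.003,-0.165],[0,0,0],0.3],
    [[0.003,0.003,-0.165],[0,0,0],0.3]
  ]
}}

```text
t: 2.45
ee_pos: [521.7, 32.7, 163.7]
eef_rot: [0.056, 0.998, -0.0, -0.002]
contact_force: [0.3, -0.8, -0.0]
width: 56.8
```

```bash
python3 - <<'E'
from h import *
a=imaging.get_image('wrist'); b=imaging.get_image('side')
cv2.imwrite('pics/w2.png',np.hstack([cv2.resize(a[150:430,130:510],None,fx=1,fy=1),cv2.resize(b[150:350,200:400],(280,280))])[:,:,::-1])
print(robot.get_state()['ee_pos'])
E
```

```text
[523.43797461  32.38322426 166.46894643]
```

View pics/w2.png

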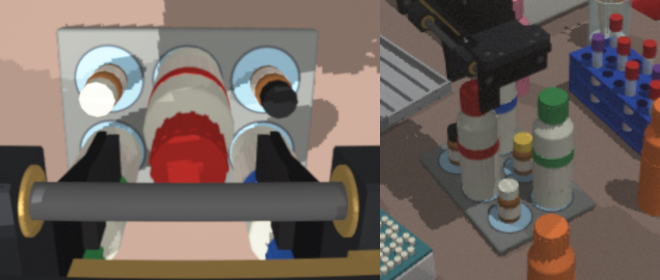

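The red cap sits centred between the fingers. Now I'll descend 20 mm, close, and lift.

Request:
{"method": "carry_out", "body": {
  "steps": [
    [[0,0,-0.01],[0,0,0],0.3],
    [[0,0,-0.02],[0,0,0],0.3],
    [[0,0,-0.021],[0,0,0],0.3],
    [[0,0,-0.021],[0,0,0],-1],
    [[0,0,-0.021],[0,0,0],-1],
    [[0,0,-0.021],[0,0,0],-1],
    [[0,0,-0.021],[0,0,0],-1],
    [[0,0,-0.021],[0,0,0],-1]
  ],
  "newtons": 25
}}

```text
t: 3.22
ee_pos: [523.3, 31.7, 144.9]
eef_rot: [0.057, 0.998, 0.0, 0.0]
contact_force: [0.2, 0.7, 0.4]
width: 31.1
```

Request:
{"method": "carry_out", "body": {
  "steps": [
    [[0,0,0],[0,0,0],-1],
    [[0,0,0],[0,0,0],-1],
    [[0,0,0],[0,0,0],-1],
    [[0,0,0.005],[0,0,0],-1],
    [[0,0,0.015],[0,0,0],-1],
    [[0,0,0.025],[0,0,0],-1],
    [[0,0,0.03],[0,0,0],-1],
    [[0,0,0.03],[0,0,0],-1]
  ]
}}

```text
t: 3.88
ee_pos: [524.0, 31.8, 176.4]
eef_rot: [0.057, 0.998, 0.0, 0.001]
contact_force: [0.8, 0.7, -0.4]
width: 31.3
```

```bash
python3 - <<'E'
from h import *
a=imaging.get_image('wrist'); b=imaging.get_image('side')
cv2.imwrite('pics/w3.png',np.hstack([cv2.resize(a[150:430,130:510],None,fx=1,fy=1),cv2.resize(b[150:350,200:400],(280,280))])[:,:,::-1])
s=robot.get_state();print(s['ee_pos'],s['contact_force'],s['width'],s['t'])
E
```

```text
[523.23280142  31.76308464 174.82639354] [ 0.06351608 -0.27005129 -1.30628703] 31.334838722699953 3.9833
```

View pics/w3.png

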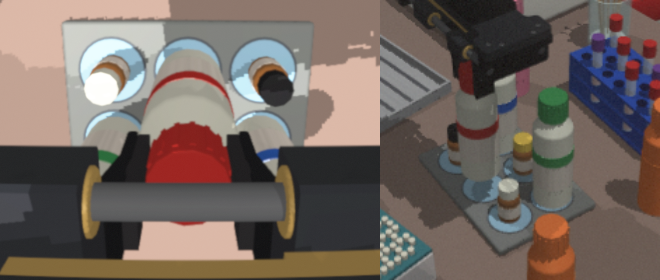

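Request:
{"method": "carry_out", "body": {
  "steps": [
    [[0,0,0.02],[0,0,0],-1],
    [[0,0.005,0.045],[0,0,0],-1],
    [[-0.002,0.02,0.07],[0,0,0],-1],
    [[-0.005,0.045,0.08],[0,0,0],-1],
    [[-0.009,0.075,0.08],[0,0,0],-1],
    [[-0.013,0.105,0.08],[0,0,0],-1],
    [[-0.017,0.135,0.08],[0,0,0],-1],
    [[-0.021,0.165,0.08],[0,0,0],-1]
  ]
}}

```text
t: 4.65
ee_pos: [501.5, 198.0, 254.2]
eef_rot: [0.057, 0.998, -0.0, -0.0]
contact_force: [1.0, 0.1, -1.3]
width: 31.3
```

Request:
{"method": "carry_out", "body": {
  "steps": [
    [[-0.004,0.03,0],[0,0,0],-1],
    [[-0.008,0.06,0],[0,0,0],-1],
    [[-0.012,0.085,0],[0,0,0],-1],
    [[-0.014,0.105,0],[0,0,0],-1],
    [[-0.015,0.115,-0.015],[0,0,0],-1],
    [[-0.015,0.115,-0.04],[0,0,0],-1],
    [[-0.015,0.115,-0.065],[0,0,0],-1],
    [[-0.015,0.115,-0.085],[0,0,0],-1]
  ]
}}

```text
t: 5.32
ee_pos: [486.3, 311.5, 167.1]
eef_rot: [0.057, 0.998, -0.001, -0.001]
contact_force: [0.5, -0.1, -1.6]
width: 31.2
```

Request:
{"method": "carry_out", "body": {
  "steps": [
    [[0,0,-0.015],[0,0,0],-1],
    [[0,0,-0.025],[0,0,0],-1],
    [[0,0,-0.031],[0,0,0],-1],
    [[0,0,-0.032],[0,0,0],-1],
    [[0,0,-0.032],[0,0,0],-1]
  ]
}}

```text
t: 5.73
ee_pos: [487.4, 311.8, 137.9]
eef_rot: [0.057, 0.998, 0.0, 0.0]
contact_force: [-0.3, 1.5, -2.2]
width: 31.3
```

```bash
python3 - <<'E'
from h import *
b=imaging.get_image('side'); t=imaging.get_image('top')
cv2.imwrite('pics/s4.png',np.hstack([cv2.resize(b[120:270,80:280],(533,400))[:,:,:],cv2.resize(t[200:310,120:190],(255,400))])[:,:,::-1])
s=robot.get_state();print(s['ee_pos'],s['contact_force'],s['width'],s['t'])
E
```

```text
[487.48561694 311.91955894 138.33615077] [-0.50451461 -0.07549393 -1.30720601] 31.252801233116564 5.8333
```

View pics/s4.png

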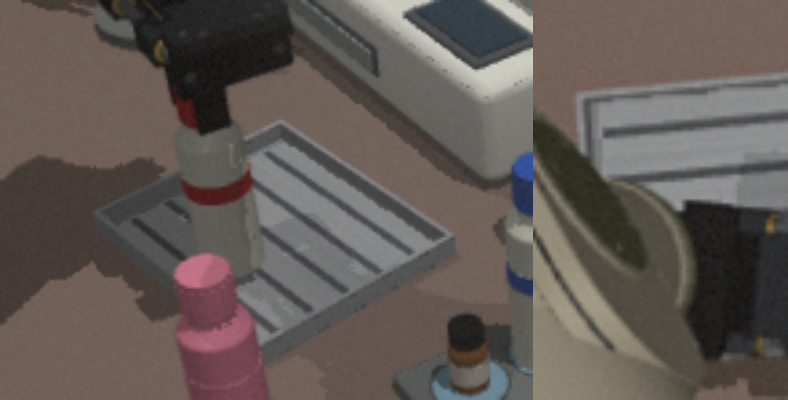

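Request:
{"method": "carry_out", "body": {
  "steps": [
    [[0,0,-0.001],[0,0,0],-1],
    [[0,0,-0.001],[0,0,0],-1],
    [[0,0,-0.001],[0,0,0],0.3],
    [[0,0,-0.001],[0,0,0],0.3],
    [[0,0,-0.001],[0,0,0],0.3],
    [[0,0,-0.001],[0,0,0],0.3],
    [[0,0,0.015],[0,0,0],0.3],
    [[0,0,0.04],[0,0,0],0.3]
  ]
}}

```text
t: 6.5
ee_pos: [485.9, 310.9, 175.8]
eef_rot: [0.057, 0.998, -0.002, -0.002]
contact_force: [-0.0, 0.8, 1.0]
width: 55.2
```

Request:
{"method": "carry_out", "body": {
  "steps": [
    [[0,0,0.03],[0,0,0],0.3],
    [[0.005,-0.01,0.06],[0,0,0],0.3],
    [[0.015,-0.04,0.07],[0,0,0],0.3],
    [[0.03,-0.075,0.07],[0,0,0],0.3],
    [[0.045,-0.11,0.07],[0,0,0],0.3],
    [[0.06,-0.145,0.07],[0,0,0],0.3],
    [[0.075,-0.18,0.07],[0,0,0],0.3],
    [[0.088,-0.207,0.07],[0,0,0],0.3]
  ]
}}

```text
t: 7.17
ee_pos: [575.9, 101.2, 248.0]
eef_rot: [0.058, 0.998, -0.0, 0.0]
contact_force: [-0.7, 0.3, 0.9]
width: 56.6
```

```bash
python3 - <<'E'
from h import *
b=imaging.get_image('side'); 
cv2.imwrite('pics/s5.png',cv2.resize(b[120:340,80:380],None,fx=2.5,fy=2.5)[:,:,::-1])
s=robot.get_state();print(s['ee_pos'],s['contact_force'],s['width'],s['t'])
E
```

```text
[577.8473637   95.01930912 248.00407788] [-0.91014978 -6.25527424  0.34671975] 56.85730973797276 7.2167
```

View pics/s5.png

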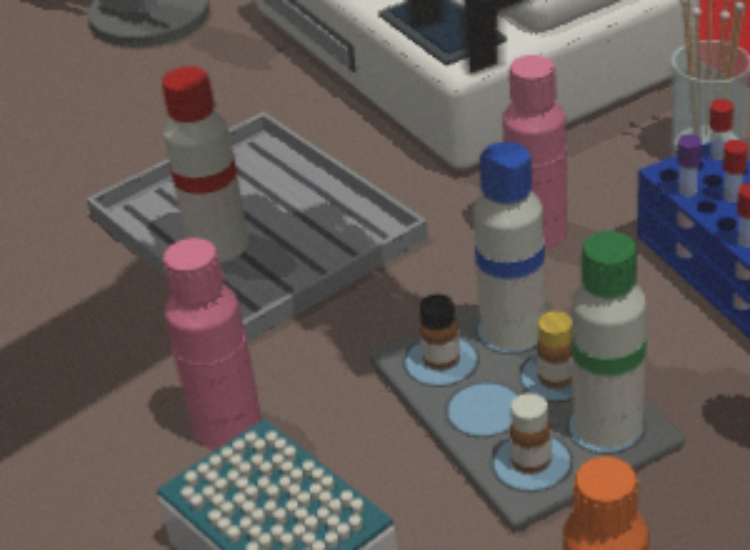

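Red stands upright on the tray. Next is blue.

Request:
{"method": "carry_out", "body": {
  "steps": [
    [[0.007,-0.013,0],[0,0,0],0.3],
    [[0.014,-0.025,0],[0,0,0],0.3],
    [[0.014,-0.025,-0.01],[0,0,0],0.3],
    [[0.014,-0.025,-0.03],[0,0,0],0.3],
    [[0.014,-0.025,-0.05],[0,0,0],0.3],
    [[0.014,-0.025,-0.065],[0,0,0],0.3],
    [[0.014,-0.025,-0.075],[0,0,0],0.3],
    [[0.014,-0.025,-0.075],[0,0,0],0.3]
  ]
}}

```text
t: 7.88
ee_pos: [587.5, 80.4, 169.9]
eef_rot: [0.057, 0.998, -0.0, -0.002]
contact_force: [-0.4, 0.7, -0.3]
width: 56.9
```

Request:
{"method": "carry_out", "body": {
  "steps": [
    [[0,0,-0.012],[0,0,0],0.3],
    [[0,0,-0.023],[0,0,0],0.3],
    [[0,0,-0.028],[0,0,0],0.3],
    [[0,0,-0.028],[0,0,0],0.3],
    [[0,0,-0.028],[0,0,0],-1],
    [[0,0,-0.028],[0,0,0],-1],
    [[0,0,-0.028],[0,0,0],-1],
    [[0,0,-0.028],[0,0,0],-1]
  ]
}}

```text
t: 8.55
ee_pos: [589.4, 79.7, 145.1]
eef_rot: [0.057, 0.998, 0.0, 0.0]
contact_force: [0.6, -0.2, 0.6]
width: 37.5
```

Request:
{"method": "carry_out", "body": {
  "steps": [
    [[0,0,0],[0,0,0],-1],
    [[0,0,0],[0,0,0],-1],
    [[0,0,0],[0,0,0],-1],
    [[0,0,0.005],[0,0,0],-1],
    [[0,0,0.015],[0,0,0],-1],
    [[0,0,0.025],[0,0,0],-1],
    [[0,0,0.03],[0,0,0],-1],
    [[0,0,0.03],[0,0,0],-1]
  ]
}}

```text
t: 9.22
ee_pos: [590.0, 79.8, 176.6]
eef_rot: [0.057, 0.998, 0.0, 0.001]
contact_force: [-0.4, -0.3, -3.1]
width: 31.9
```

```bash
python3 - <<'E'
from h import *
b=imaging.get_image('side'); 
cv2.imwrite('pics/s6.png',cv2.resize(b[120:340,80:380],None,fx=2.5,fy=2.5)[:,:,::-1])
s=robot.get_state();print(s['ee_pos'],s['contact_force'],s['width'],s['t'])
E
```

```text
[589.62014134  79.75988223 175.57942429] [ 0.09674103 -0.20830718 -2.0434718 ] 31.42262447513538 9.2667
```

View pics/s6.png

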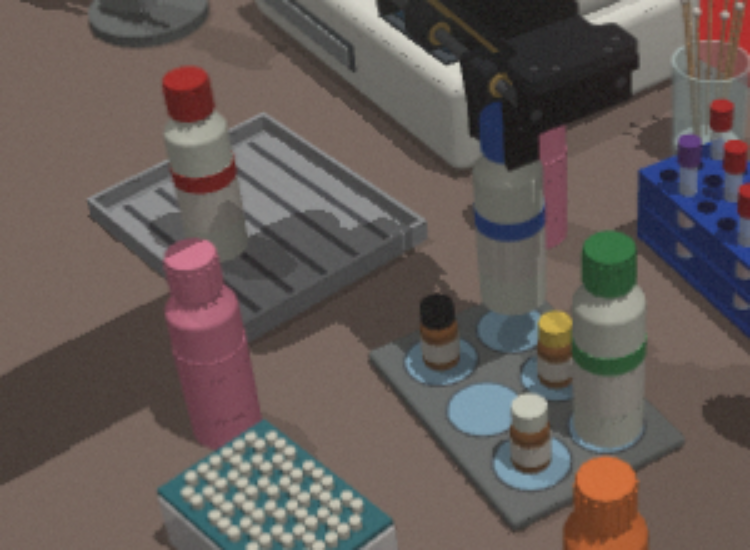

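Request:
{"method": "carry_out", "body": {
  "steps": [
    [[0,0,0.02],[0,0,0],-1],
    [[0,0.005,0.045],[0,0,0],-1],
    [[-0.002,0.02,0.07],[0,0,0],-1],
    [[-0.005,0.045,0.08],[0,0,0],-1],
    [[-0.008,0.075,0.08],[0,0,0],-1],
    [[-0.011,0.105,0.08],[0,0,0],-1],
    [[-0.015,0.135,0.08],[0,0,0],-1],
    [[-0.019,0.165,0.08],[0,0,0],-1]
  ]
}}

```text
t: 9.93
ee_pos: [569.6, 246.0, 254.1]
eef_rot: [0.057, 0.998, -0.0, -0.0]
contact_force: [0.5, 0.8, -2.8]
width: 31.4
```

Request:
{"method": "carry_out", "body": {
  "steps": [
    [[-0.004,0.03,0],[0,0,0],-1],
    [[-0.008,0.06,0],[0,0,0],-1],
    [[-0.012,0.09,0],[0,0,0],-1],
    [[-0.015,0.11,0],[0,0,0],-1],
    [[-0.016,0.121,-0.015],[0,0,0],-1],
    [[-0.016,0.121,-0.04],[0,0,0],-1],
    [[-0.016,0.121,-0.065],[0,0,0],-1],
    [[-0.016,0.121,-0.085],[0,0,0],-1]
  ]
}}

```text
t: 10.6
ee_pos: [553.7, 364.3, 166.0]
eef_rot: [0.058, 0.998, -0.001, -0.001]
contact_force: [0.2, -0.3, -2.2]
width: 31.4
```

Request:
{"method": "carry_out", "body": {
  "steps": [
    [[0,0,-0.015],[0,0,0],-1],
    [[0,0,-0.025],[0,0,0],-1],
    [[0,0,-0.031],[0,0,0],-1],
    [[0,0,-0.033],[0,0,0],-1],
    [[0,0,-0.033],[0,0,0],-1],
    [[0,0,-0.033],[0,0,0],-1]
  ]
}}

```text
t: 11.1
ee_pos: [554.5, 365.4, 136.8]
eef_rot: [0.058, 0.998, 0.0, 0.0]
contact_force: [0.1, 0.1, -2.3]
width: 31.5
```

Request:
{"method": "carry_out", "body": {
  "steps": [
    [[0,0,0],[0,0,0],0.3],
    [[0,0,0],[0,0,0],0.3],
    [[0,0,0],[0,0,0],0.3],
    [[0,0,0],[0,0,0],0.3],
    [[0,0,0.015],[0,0,0],0.3],
    [[0,0,0.04],[0,0,0],0.3],
    [[0,0,0.075],[0,0,0],0.3],
    [[0,0,0.11],[0,0,0],0.3]
  ]
}}

```text
t: 11.77
ee_pos: [553.7, 365.4, 247.4]
eef_rot: [0.057, 0.998, -0.0, -0.001]
contact_force: [0.8, 1.6, 0.0]
width: 56.2
```

Request:
{"method": "carry_out", "body": {
  "steps": [
    [[0.001,-0.03,0],[0,0,0],0.3],
    [[0.003,-0.065,0],[0,0,0],0.3],
    [[0.005,-0.1,0],[0,0,0],0.3],
    [[0.007,-0.135,0],[0,0,0],0.3],
    [[0.009,-0.17,0],[0,0,0],0.3],
    [[0.011,-0.205,0],[0,0,0],0.3],
    [[0.013,-0.24,0],[0,0,0],0.3],
    [[0.015,-0.275,0],[0,0,0],0.3]
  ]
}}

```text
t: 12.43
ee_pos: [569.0, 89.0, 247.0]
eef_rot: [0.057, 0.998, 0.0, 0.0]
contact_force: [1.0, -0.4, 0.7]
width: 56.8
```

```bash
python3 - <<'E'
from h import *
b=imaging.get_image('side'); 
cv2.imwrite('pics/s7.png',cv2.resize(b[120:340,80:380],None,fx=2.5,fy=2.5)[:,:,::-1])
s=robot.get_state();print(s['ee_pos'],s['contact_force'],s['width'],s['t'])
E
```

```text
[569.81768127  80.0219951  247.40126968] [ 1.44596326 -7.98795481 -0.35408478] 56.81281007348259 12.4833
```

View pics/s7.png

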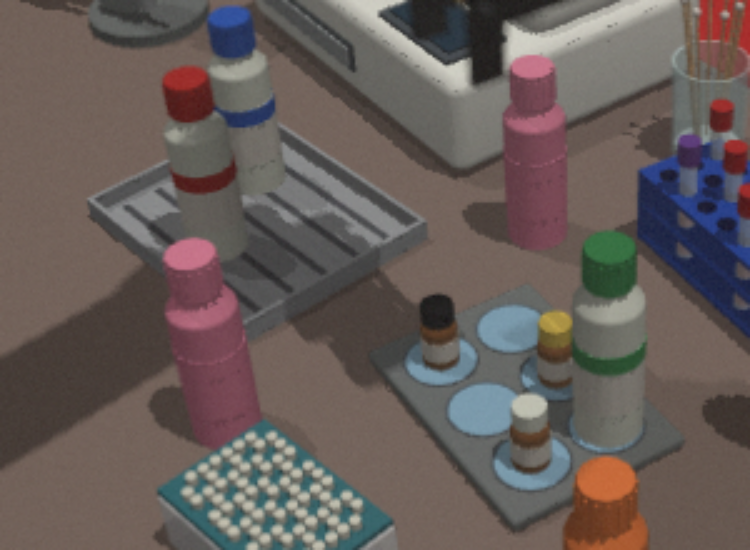

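Blue is placed upright. Next is green.

Request:
{"method": "carry_out", "body": {
  "steps": [
    [[0.002,-0.025,0],[0,0,0],0.3],
    [[0.004,-0.06,0],[0,0,0],0.3],
    [[0.006,-0.095,0],[0,0,0],0.3],
    [[0.008,-0.12,0],[0,0,0],0.3],
    [[0.008,-0.125,-0.015],[0,0,0],0.3],
    [[0.008,-0.125,-0.04],[0,0,0],0.3],
    [[0.008,-0.125,-0.065],[0,0,0],0.3],
    [[0.008,-0.125,-0.075],[0,0,0],0.3]
  ]
}}

```text
t: 13.15
ee_pos: [575.8, -34.2, 168.7]
eef_rot: [0.057, 0.998, -0.0, -0.002]
contact_force: [0.1, 0.6, -0.5]
width: 56.8
```

Request:
{"method": "carry_out", "body": {
  "steps": [
    [[0,0,-0.008],[0,0,0],0.3],
    [[0,0,-0.018],[0,0,0],0.3],
    [[0,0,-0.027],[0,0,0],0.3],
    [[0,0,-0.027],[0,0,0],0.3],
    [[0,0,-0.027],[0,0,0],-1],
    [[0,0,-0.027],[0,0,0],-1],
    [[0,0,-0.027],[0,0,0],-1],
    [[0,0,-0.027],[0,0,0],-1]
  ]
}}

```text
t: 13.82
ee_pos: [577.5, -34.3, 145.2]
eef_rot: [0.057, 0.998, 0.0, 0.0]
contact_force: [-0.0, -0.1, -0.2]
width: 37.7
```

Request:
{"method": "carry_out", "body": {
  "steps": [
    [[0,0,0],[0,0,0],-1],
    [[0,0,0],[0,0,0],-1],
    [[0,0,0],[0,0,0],-1],
    [[0,0,0.005],[0,0,0],-1],
    [[0,0,0.015],[0,0,0],-1],
    [[0,0,0.03],[0,0,0],-1],
    [[0,0,0.045],[0,0,0],-1],
    [[0,0,0.05],[0,0,0],-1]
  ]
}}

```text
t: 14.48
ee_pos: [578.0, -34.5, 197.3]
eef_rot: [0.058, 0.998, 0.0, 0.001]
contact_force: [1.2, 0.2, -1.3]
width: 31.3
```

```bash
python3 - <<'E'
from h import *
b=imaging.get_image('side'); 
cv2.imwrite('pics/s8.png',cv2.resize(b[120:340,80:380],None,fx=2.5,fy=2.5)[:,:,::-1])
s=robot.get_state();print(s['ee_pos'],s['contact_force'],s['width'],s['t'])
E
```

```text
[578.1216981  -34.49021667 197.20627598] [-0.21622238  0.19497302 -1.76445664] 31.243904857987946 14.5333
```

View pics/s8.png

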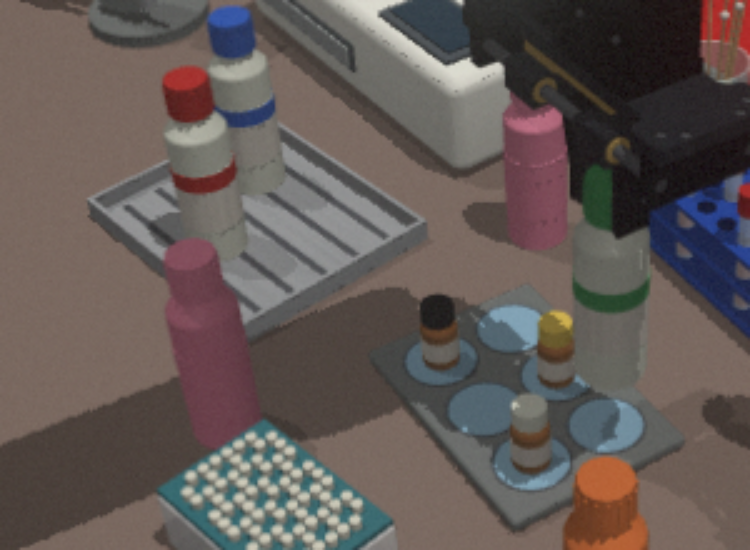

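Request:
{"method": "carry_out", "body": {
  "steps": [
    [[0,0,0.025],[0,0,0],-1],
    [[0,0.005,0.05],[0,0,0],-1],
    [[-0.001,0.025,0.06],[0,0,0],-1],
    [[-0.003,0.055,0.06],[0,0,0],-1],
    [[-0.005,0.085,0.06],[0,0,0],-1],
    [[-0.007,0.115,0.06],[0,0,0],-1],
    [[-0.008,0.145,0.06],[0,0,0],-1],
    [[-0.01,0.175,0.06],[0,0,0],-1]
  ]
}}

```text
t: 15.2
ee_pos: [566.6, 142.0, 254.0]
eef_rot: [0.057, 0.998, -0.0, -0.0]
contact_force: [0.7, -0.7, -2.1]
width: 31.5
```

Request:
{"method": "carry_out", "body": {
  "steps": [
    [[-0.002,0.03,0],[0,0,0],-1],
    [[-0.004,0.06,0],[0,0,0],-1],
    [[-0.006,0.09,0],[0,0,0],-1],
    [[-0.007,0.115,0],[0,0,0],-1],
    [[-0.007,0.126,-0.015],[0,0,0],-1],
    [[-0.007,0.126,-0.04],[0,0,0],-1],
    [[-0.007,0.126,-0.065],[0,0,0],-1],
    [[-0.007,0.126,-0.085],[0,0,0],-1]
  ]
}}

```text
t: 15.87
ee_pos: [559.2, 266.6, 166.9]
eef_rot: [0.057, 0.998, -0.001, -0.001]
contact_force: [0.1, 0.0, -2.2]
width: 31.0
```

Request:
{"method": "carry_out", "body": {
  "steps": [
    [[0,0,-0.015],[0,0,0],-1],
    [[0,0,-0.025],[0,0,0],-1],
    [[0,0,-0.031],[0,0,0],-1],
    [[0,0,-0.033],[0,0,0],-1],
    [[0,0,-0.033],[0,0,0],-1],
    [[0,0,-0.033],[0,0,0],-1]
  ]
}}

```text
t: 16.37
ee_pos: [560.5, 266.8, 137.1]
eef_rot: [0.057, 0.998, 0.0, 0.0]
contact_force: [0.3, -0.3, -2.4]
width: 31.2
```

Request:
{"method": "carry_out", "body": {
  "steps": [
    [[0,0,0],[0,0,0],0.3],
    [[0,0,0],[0,0,0],0.3],
    [[0,0,0],[0,0,0],0.3],
    [[0,0,0],[0,0,0],0.3],
    [[0,0,0.015],[0,0,0],0.3],
    [[0,0,0.04],[0,0,0],0.3],
    [[0,0,0.075],[0,0,0],0.3],
    [[0,0,0.11],[0,0,0],0.3]
  ]
}}

```text
t: 17.03
ee_pos: [559.7, 266.4, 247.5]
eef_rot: [0.057, 0.998, -0.0, -0.001]
contact_force: [0.9, 0.5, 0.1]
width: 56.7
```

Request:
{"method": "carry_out", "body": {
  "steps": [
    [[-0.002,-0.025,0],[0,0,0],0.1],
    [[-0.004,-0.055,0],[0,0,0],0.1],
    [[-0.006,-0.09,0],[0,0,0],0.1],
    [[-0.009,-0.125,0],[0,0,0],0.1],
    [[-0.012,-0.16,0],[0,0,0],0.1],
    [[-0.015,-0.195,0],[0,0,0],0.1],
    [[-0.018,-0.225,0],[0,0,0],0.1],
    [[-0.02,-0.244,0],[0,0,0],0.1]
  ]
}}

```text
t: 17.7
ee_pos: [539.8, 18.8, 247.1]
eef_rot: [0.059, 0.998, -0.0, 0.0]
contact_force: [0.7, 1.1, -0.4]
width: 48.1
```

Request:
{"method": "carry_out", "body": {
  "steps": [
    [[0,0,0],[0,0,0],0.1],
    [[0,0,0],[0,0,0],0.1],
    [[0,0,0],[0,0,0],0.1],
    [[0,0,0],[0,0,0],0.1]
  ]
}}

```text
t: 18.03
ee_pos: [540.2, 24.2, 246.5]
eef_rot: [0.056, 0.998, 0.0, -0.0]
contact_force: [-0.5, 0.2, -0.4]
width: 47.7
```

```bash
python3 - <<'E'
from h import *
s=robot.get_state();a=imaging.get_image('wrist');b=imaging.get_image('side'); 
cv2.imwrite('pics/s9.png',cv2.resize(b[120:340,80:380],None,fx=2.5,fy=2.5)[:,:,::-1])
cv2.imwrite('pics/w9.png',a[:,:,::-1])
print(s['ee_pos'],s['contact_force'],s['width'],s['t'])
print(proj('wrist',[580.5,22.7,62],pose('wrist',s)))
E
```

```text
[540.21269711  24.17161788 246.5130371 ] [-0.49192348  0.21723289 -0.42958178] 47.735962102967456 18.0333
[[323.36987666 259.049493  ]]
```

View pics/s9.png

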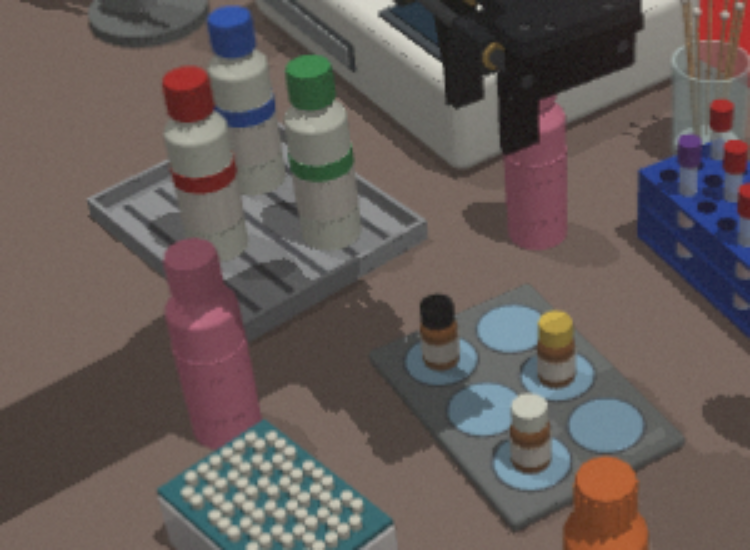

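View pics/w9.png

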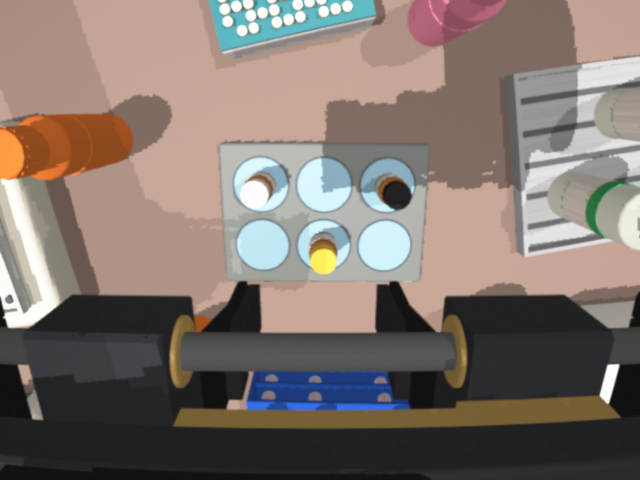

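All three bottles stand on the tray. The yellow cap appears at (323,258), as predicted. I'll go to the vial now.

Request:
{"method": "carry_out", "body": {
  "steps": [
    [[0.015,0,0],[0,0,0],0.1],
    [[0.03,0,-0.01],[0,0,0],0.1],
    [[0.04,0,-0.03],[0,0,0],0.1],
    [[0.04,0,-0.06],[0,0,0],0.1],
    [[0.04,0,-0.09],[0,0,0],0.1],
    [[0.04,0,-0.12],[0,0,0],0.1],
    [[0.04,0,-0.145],[0,0,0],0.1],
    [[0.04,0,-0.165],[0,0,0],0.1]
  ]
}}

```text
t: 18.8
ee_pos: [579.3, 23.5, 79.2]
eef_rot: [0.057, 0.998, -0.0, -0.001]
contact_force: [0.1, 0.2, 0.3]
width: 48.0
```

Request:
{"method": "carry_out", "body": {
  "steps": [
    [[0,0,-0.01],[0,0,0],0.1],
    [[0,0,-0.01],[0,0,0],0.1],
    [[0,0,-0.01],[0,0,0],0.1]
  ]
}}

```text
t: 19.05
ee_pos: [580.4, 23.1, 72.0]
eef_rot: [0.057, 0.998, -0.0, -0.0]
contact_force: [0.6, 0.3, 0.7]
width: 47.7
```

```bash
python3 - <<'E'
from h import *
s=robot.get_state();a=imaging.get_image('wrist');b=imaging.get_image('side'); 
cv2.imwrite('pics/w10.png',np.hstack([cv2.resize(a[120:400,150:490],None,fx=1.2,fy=1.2),cv2.resize(b[180:320,210:360],(360,336))])[:,:,::-1])
print(s['ee_pos'],s['contact_force'],s['width'],s['t'])
E
```

```text
[580.38659606  23.0673646   71.98785775] [0.5629803  0.29891039 0.70233677] 47.69503472314337 19.05
```

View pics/w10.png

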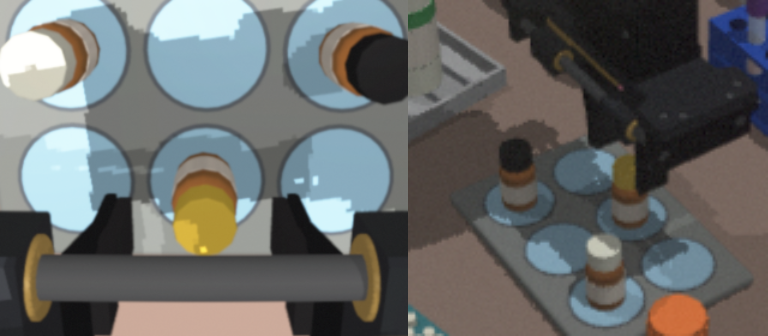

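Request:
{"method": "carry_out", "body": {
  "steps": [
    [[0,0,-0.015],[0,0,0],0.1],
    [[0,0,-0.03],[0,0,0],0.1],
    [[0,0,-0.04],[0,0,0],0.1],
    [[0,0,-0.044],[0,0,0],0.1],
    [[0,0,-0.044],[0,0,0],0.1],
    [[0,0,-0.044],[0,0,0],-1],
    [[0,0,-0.044],[0,0,0],-1],
    [[0,0,-0.044],[0,0,0],-1]
  ],
  "newtons": 12
}}

```text
t: 19.82
ee_pos: [580.7, 22.8, 28.4]
eef_rot: [0.057, 0.998, 0.0, 0.001]
contact_force: [-0.8, 0.5, 0.4]
width: 34.7
```

Request:
{"method": "carry_out", "body": {
  "steps": [
    [[0,0,0],[0,0,0],-1],
    [[0,0,0],[0,0,0],-1],
    [[0,0,0],[0,0,0],-1],
    [[0,0,0.005],[0,0,0],-1],
    [[0,0,0.02],[0,0,0],-1],
    [[0,0,0.045],[0,0,0],-1],
    [[0,0,0.075],[0,0,0],-1],
    [[0,0,0.1],[0,0,0],-1]
  ]
}}

```text
t: 20.48
ee_pos: [580.1, 22.5, 129.4]
eef_rot: [0.058, 0.998, -0.0, 0.0]
contact_force: [0.6, 0.1, -0.4]
width: 25.6
```

Request:
{"method": "carry_out", "body": {
  "steps": [
    [[0,0,0.025],[0,0,0],-1],
    [[0,0,0.05],[0,0,0],-1],
    [[0,0,0.07],[0,0,0],-1],
    [[0,0,0.075],[0,0,0],-1],
    [[0,0,0.075],[0,0,0],-1]
  ]
}}

```text
t: 20.9
ee_pos: [580.8, 22.7, 204.1]
eef_rot: [0.057, 0.998, 0.0, 0.001]
contact_force: [-0.2, 0.4, -1.5]
width: 25.9
```

```bash
python3 - <<'E'
from h import *
s=robot.get_state();a=imaging.get_image('wrist');b=imaging.get_image('side'); 
cv2.imwrite('pics/w11.png',np.hstack([cv2.resize(a[120:400,150:490],None,fx=1.2,fy=1.2),cv2.resize(b[100:320,210:446],(360,336))])[:,:,::-1])
print(s['ee_pos'],s['contact_force'],s['width'],s['t'],s['q'])
E
```

```text
[580.84488053  22.69708379 204.13355528] [-0.19130229  0.43173343 -1.47122105] 25.892495193392804 20.9 [-0.44782573  0.25412635  0.39263564  1.64064644 -0.10162721  1.26415324
  1.41979845]
```

View pics/w11.png

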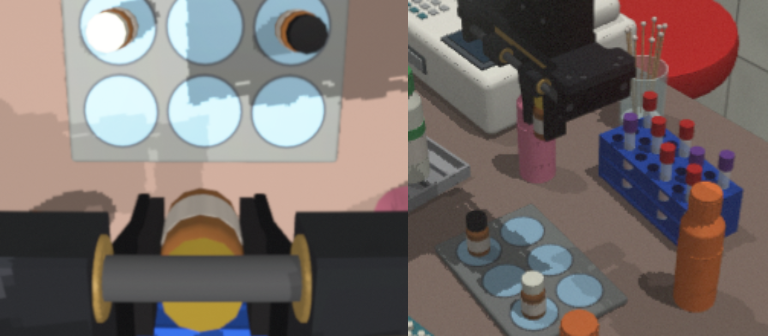

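Request:
{"method": "carry_out", "body": {
  "steps": [
    [[-0.001,-0.01,0],[0,0,0],-1],
    [[-0.004,-0.035,0],[0,0,0],-1],
    [[-0.008,-0.065,0],[0,0,0],-1],
    [[-0.012,-0.1,0],[0,0,0],-1],
    [[-0.017,-0.135,0],[0,0,0],-1],
    [[-0.021,-0.17,0],[0,0,0],-1],
    [[-0.026,-0.205,0],[0,0,0],-1],
    [[-0.03,-0.24,0],[0,0,0],-1]
  ]
}}

```text
t: 21.67
ee_pos: [548.5, -219.6, 201.4]
eef_rot: [0.058, 0.998, 0.0, -0.001]
contact_force: [1.0, 0.3, -0.3]
width: 25.6
```

Request:
{"method": "carry_out", "body": {
  "steps": [
    [[-0.003,-0.03,0],[0,0,0],-1],
    [[-0.007,-0.06,0],[0,0,0],-1],
    [[-0.01,-0.08,0],[0,0,0],-1],
    [[-0.012,-0.094,0],[0,0,0],-1],
    [[-0.013,-0.099,-0.01],[0,0,0],-1],
    [[-0.013,-0.099,-0.03],[0,0,0],-1],
    [[-0.013,-0.099,-0.055],[0,0,0],-1],
    [[-0.013,-0.099,-0.075],[0,0,0],-1]
  ]
}}

```text
t: 22.33
ee_pos: [536.1, -315.4, 124.4]
eef_rot: [0.057, 0.998, 0.001, -0.001]
contact_force: [-0.6, 0.0, -0.7]
width: 25.3
```

Request:
{"method": "carry_out", "body": {
  "steps": [
    [[0,0,-0.012],[0,0,0],-1],
    [[0,0,-0.02],[0,0,0],-1],
    [[0,0,-0.02],[0,0,0],-1],
    [[0,0,-0.02],[0,0,0],-1]
  ]
}}

```text
t: 22.67
ee_pos: [537.2, -316.3, 107.8]
eef_rot: [0.057, 0.998, -0.0, -0.0]
contact_force: [-1.1, -0.9, -0.0]
width: 25.4
```

```bash
python3 - <<'E'
from h import *
s=robot.get_state();a=imaging.get_image('wrist');b=imaging.get_image('side'); 
cv2.imwrite('pics/w12.png',np.hstack([cv2.resize(a[60:400,130:510],None,fx=1,fy=1),cv2.resize(b[300:480,340:540],(378,340))])[:,:,::-1])
print(s['ee_pos'],s['contact_force'],s['width'],s['t'],s['q'])
E
```

```text
[ 537.21636656 -316.26911398  107.7515604 ] [-1.12600801 -0.86955916 -0.03737917] 25.38570906626785 22.6667 [ 0.04205181  0.45923058  0.53933149  1.63469753 -0.25574033  1.11882284
  2.10434395]
```

View pics/w12.png

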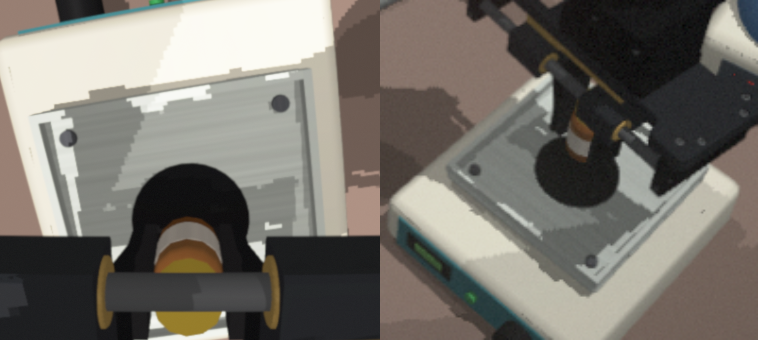

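The vial is right above the pad centre. I'll lower 25 mm and release.

Request:
{"method": "carry_out", "body": {
  "steps": [
    [[0,0,-0.01],[0,0,0],-1],
    [[0,0,-0.018],[0,0,0],-1],
    [[0,0,-0.022],[0,0,0],-1],
    [[0,0,-0.024],[0,0,0],-1],
    [[0,0,-0.025],[0,0,0],-1],
    [[0,0,-0.025],[0,0,0],-1],
    [[0,0,-0.025],[0,0,0],-1]
  ]
}}

```text
t: 23.35
ee_pos: [536.9, -316.0, 83.1]
eef_rot: [0.057, 0.998, 0.001, -0.0]
contact_force: [-4.4, 3.2, 8.3]
width: 25.6
```

Request:
{"method": "carry_out", "body": {
  "steps": [
    [[0,0,0],[0,0,0],-0.25],
    [[0,0,0],[0,0,0],-0.1],
    [[0,0,0],[0,0,0],0.1],
    [[0,0,0],[0,0,0],0.1],
    [[0,0,0],[0,0,0],0.1],
    [[0,0,0.015],[0,0,0],0.1],
    [[0,0,0.035],[0,0,0],0.1],
    [[0,0,0.065],[0,0,0],0.1]
  ]
}}

```text
t: 24.02
ee_pos: [536.0, -315.5, 146.1]
eef_rot: [0.057, 0.998, 0.001, -0.002]
contact_force: [-0.1, -0.1, 0.6]
width: 47.6
```

Request:
{"method": "carry_out", "body": {
  "steps": [
    [[0,0,0.035],[0,0,0],0.1],
    [[0,0,0.07],[0,0,0],0.1],
    [[0,0,0.105],[0,0,0],0.1],
    [[0.005,0.02,0.14],[0,0,0],0.3],
    [[0.01,0.05,0.165],[0,0,0],0.3],
    [[0.01,0.085,0.165],[0,0,0],0.3],
    [[0.01,0.12,0.165],[0,0,0],0.3],
    [[0.01,0.155,0.165],[0,0,0],0.3]
  ]
}}

```text
t: 24.68
ee_pos: [547.1, -160.0, 313.0]
eef_rot: [0.058, 0.998, -0.0, 0.001]
contact_force: [1.1, 0.4, -0.8]
width: 56.1
```

```bash
python3 - <<'E'
from h import *
s=robot.get_state();t=imaging.get_image('top');b=imaging.get_image('side'); 
cv2.imwrite('pics/w13.png',np.hstack([cv2.resize(t[195:305,415:525],None,fx=3,fy=3),cv2.resize(b[300:480,340:540],(367,330))])[:,:,::-1])
cv2.imwrite('pics/t13.png',t[:,:,::-1])
cv2.imwrite('pics/s13.png',b[:,:,::-1])
print(s['ee_pos'],s['contact_force'],s['width'],s['t'])
E
```

```text
[ 547.08006142 -159.97749     313.00584352] [ 1.07033363  0.36340463 -0.76835909] 56.121382000277144 24.6833
```

View pics/w13.png

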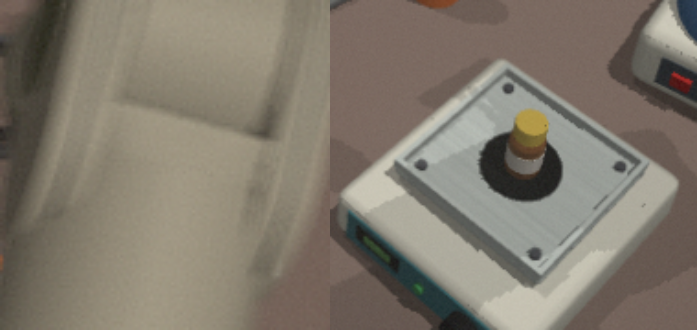

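View pics/s13.png

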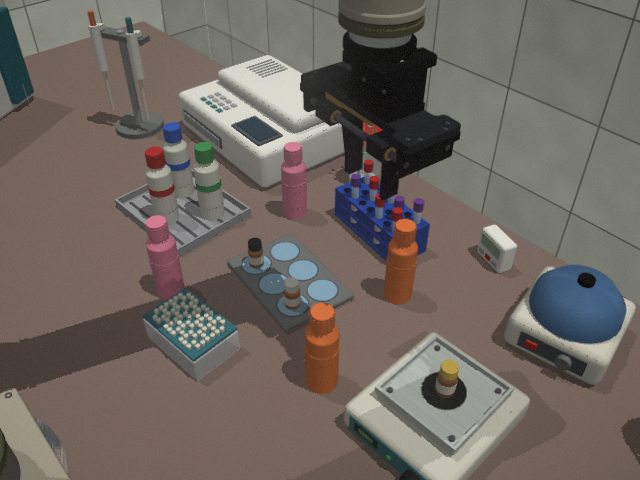

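The vial is upright on the pad. I'll check its cap numerically while moving on to green.

```bash
python3 - <<'E'
from h import *
print(proj('side',[[537.5,-316.2,117],[537.5,-316.2,67],[580.5,22.7,62]]))
b=cv2.imread('pics/s13.png'); hsv=cv2.cvtColor(b,cv2.COLOR_BGR2HSV)[340:420,420:480]
m=cv2.inRange(hsv,(18,120,90),(32,255,255)); ys,xs=np.nonzero(m); print(xs.min()+420,xs.max()+420,ys.min()+340,ys.max()+340)
u=((xs.min()+xs.max())/2+420, ys.min()+340+3.5)
print(u,atz(ray('side',u),117))
E
```

```text
[[450.00752083 367.12201448]
 [444.52744949 390.94062364]
 [301.87492901 249.55246503]]
440 458 360 380
(np.float64(449.0), np.float64(363.5)) [ 540.94303186 -311.70274846  117.        ]
```

Request:
{"method": "carry_out", "body": {
  "steps": [
    [[0,0.025,0],[0,0,0],0.3],
    [[0.001,0.06,0],[0,0,0],0.3],
    [[0.002,0.1,0],[0,0,0],0.3],
    [[0.004,0.14,0],[0,0,0],0.3],
    [[0.006,0.18,0],[0,0,0],0.3],
    [[0.008,0.22,0],[0,0,0],0.3],
    [[0.009,0.26,0],[0,0,0],0.3],
    [[0.01,0.3,0],[0,0,0],0.3]
  ]
}}

```text
t: 25.45
ee_pos: [557.0, 140.3, 312.7]
eef_rot: [0.058, 0.998, 0.0, 0.0]
contact_force: [0.4, -0.5, 0.5]
width: 56.9
```

Request:
{"method": "carry_out", "body": {
  "steps": [
    [[0.001,0.035,0],[0,0,0],0.3],
    [[0.002,0.07,0],[0,0,0],0.3],
    [[0.003,0.1,-0.01],[0,0,0],0.3],
    [[0.003,0.12,-0.03],[0,0,0],0.3],
    [[0.003,0.128,-0.055],[0,0,0],0.3],
    [[0.003,0.128,-0.085],[0,0,0],0.3],
    [[0.003,0.128,-0.11],[0,0,0],0.3],
    [[0.003,0.128,-0.13],[0,0,0],0.3]
  ]
}}

```text
t: 26.12
ee_pos: [559.6, 266.3, 180.1]
eef_rot: [0.057, 0.998, -0.001, -0.001]
contact_force: [-0.4, -0.8, -0.3]
width: 56.8
```

Request:
{"method": "carry_out", "body": {
  "steps": [
    [[0,0,-0.01],[0,0,0],0.3],
    [[0,0,-0.01],[0,0,0],0.3],
    [[0,0,-0.01],[0,0,0],0.3]
  ],
  "newtons": 25
}}

```text
t: 26.37
ee_pos: [560.4, 266.6, 173.1]
eef_rot: [0.057, 0.998, 0.0, 0.0]
contact_force: [-0.4, -0.2, 1.2]
width: 56.4
```

```bash
python3 - <<'E'
from h import *
s=robot.get_state();a=imaging.get_image('wrist');b=imaging.get_image('side'); 
cv2.imwrite('pics/w14.png',np.hstack([cv2.resize(a[60:400,130:510],None,fx=1,fy=1),cv2.resize(b[90:270,80:280],(378,340))])[:,:,::-1])
print(s['ee_pos'],s['contact_force'],s['width'],s['t'])
E
```

```text
[560.44994006 266.60061452 173.14359916] [-0.36700725 -0.23478453  1.23583172] 56.39795926996786 26.3667
```

View pics/w14.png

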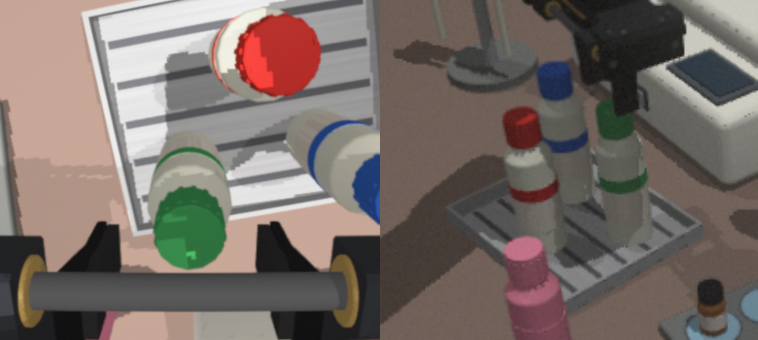

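The green cap is centred between the fingers, and the vial's cap agrees with the pad centre within a few mm.

Request:
{"method": "carry_out", "body": {
  "steps": [
    [[0,0,-0.015],[0,0,0],0.3],
    [[0,0,-0.028],[0,0,0],0.3],
    [[0,0,-0.036],[0,0,0],0.3],
    [[0,0,-0.036],[0,0,0],0.3],
    [[0,0,-0.036],[0,0,0],-1],
    [[0,0,-0.036],[0,0,0],-1],
    [[0,0,-0.036],[0,0,0],-1],
    [[0,0,-0.036],[0,0,0],-1]
  ]
}}

```text
t: 27.13
ee_pos: [560.5, 266.9, 137.2]
eef_rot: [0.057, 0.998, 0.0, 0.0]
contact_force: [-0.2, -0.1, -0.2]
width: 37.5
```

Request:
{"method": "carry_out", "body": {
  "steps": [
    [[0,0,0],[0,0,0],-1],
    [[0,0,0],[0,0,0],-1],
    [[0,0,0],[0,0,0],-1],
    [[0,0,0.01],[0,0,0],-1],
    [[0,0,0.03],[0,0,0],-1],
    [[0,0,0.055],[0,0,0],-1],
    [[0,0,0.085],[0,0,0],-1],
    [[0,0,0.118],[0,0,0],-1]
  ]
}}

```text
t: 27.8
ee_pos: [559.4, 266.2, 255.3]
eef_rot: [0.057, 0.998, -0.001, -0.001]
contact_force: [0.2, 0.5, -2.1]
width: 31.7
```

Request:
{"method": "carry_out", "body": {
  "steps": [
    [[0.001,-0.025,0],[0,0,0],-1],
    [[0.003,-0.055,0],[0,0,0],-1],
    [[0.005,-0.09,0],[0,0,0],-1],
    [[0.007,-0.125,0],[0,0,0],-1],
    [[0.009,-0.16,0],[0,0,0],-1],
    [[0.011,-0.195,0],[0,0,0],-1],
    [[0.013,-0.225,0],[0,0,0],-1],
    [[0.015,-0.255,0],[0,0,0],-1]
  ]
}}

```text
t: 28.47
ee_pos: [574.7, 9.7, 255.1]
eef_rot: [0.058, 0.998, 0.0, -0.0]
contact_force: [0.2, 0.3, -1.7]
width: 31.3
```

Request:
{"method": "carry_out", "body": {
  "steps": [
    [[0.001,-0.025,0],[0,0,0],-1],
    [[0.002,-0.04,0],[0,0,0],-1],
    [[0.002,-0.046,-0.005],[0,0,0],-1],
    [[0.002,-0.046,-0.025],[0,0,0],-1],
    [[0.002,-0.046,-0.05],[0,0,0],-1],
    [[0.002,-0.046,-0.07],[0,0,0],-1],
    [[0.002,-0.046,-0.08],[0,0,0],-1],
    [[0.002,-0.046,-0.08],[0,0,0],-1]
  ]
}}

```text
t: 29.13
ee_pos: [575.7, -33.3, 172.2]
eef_rot: [0.057, 0.998, -0.0, -0.002]
contact_force: [-0.3, 0.0, -2.9]
width: 31.4
```

```bash
python3 - <<'E'
from h import *
s=robot.get_state();a=imaging.get_image('wrist');b=imaging.get_image('side'); 
cv2.imwrite('pics/w15.png',np.hstack([cv2.resize(a[60:400,130:510],None,fx=1,fy=1),cv2.resize(b[150:330,210:410],(378,340))])[:,:,::-1])
print(s['ee_pos'],s['contact_force'],s['width'],s['t'])
E
```

```text
[575.68102784 -33.2771815  172.18301123] [-0.27638659  0.03339138 -2.85117753] 31.360091731169874 29.1333
```

View pics/w15.png

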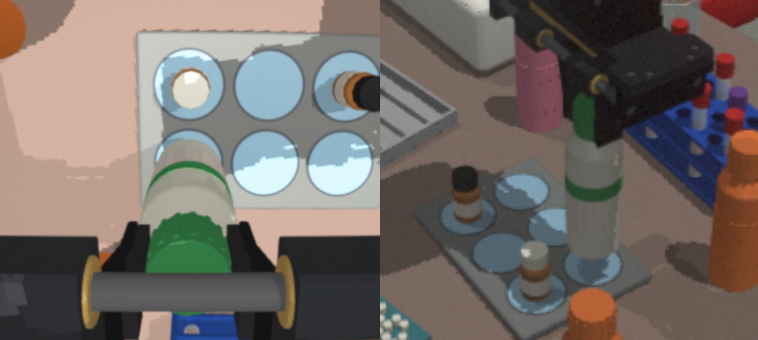

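Green is over its own marking. I'll lower 30 mm, release, and go to blue.

Request:
{"method": "carry_out", "body": {
  "steps": [
    [[0,0,-0.005],[0,0,0],-1],
    [[0,0,-0.015],[0,0,0],-1],
    [[0,0,-0.023],[0,0,0],-1],
    [[0,0,-0.028],[0,0,0],-1],
    [[0,0,-0.03],[0,0,0],-1],
    [[0,0,-0.03],[0,0,0],-1],
    [[0,0,-0.03],[0,0,0],-1]
  ]
}}

```text
t: 29.82
ee_pos: [577.4, -34.2, 144.9]
eef_rot: [0.057, 0.998, 0.0, 0.0]
contact_force: [-1.1, 0.8, 3.1]
width: 31.2
```

Request:
{"method": "carry_out", "body": {
  "steps": [
    [[0,0,0],[0,0,0],0.3],
    [[0,0,0],[0,0,0],0.3],
    [[0,0,0],[0,0,0],0.3],
    [[0,0,0],[0,0,0],0.3],
    [[0,0,0.015],[0,0,0],0.3],
    [[0,0,0.04],[0,0,0],0.3],
    [[0,0,0.075],[0,0,0],0.3],
    [[0,0,0.11],[0,0,0],0.3]
  ]
}}

```text
t: 30.48
ee_pos: [576.5, -34.4, 255.3]
eef_rot: [0.057, 0.998, -0.0, -0.001]
contact_force: [0.7, -0.4, 0.3]
width: 56.1
```

Request:
{"method": "carry_out", "body": {
  "steps": [
    [[-0.001,0.025,0],[0,0,0],0.3],
    [[-0.003,0.06,0],[0,0,0],0.3],
    [[-0.006,0.1,0],[0,0,0],0.3],
    [[-0.008,0.14,0],[0,0,0],0.3],
    [[-0.01,0.18,0],[0,0,0],0.3],
    [[-0.012,0.22,0],[0,0,0],0.3],
    [[-0.014,0.26,0],[0,0,0],0.3],
    [[-0.016,0.3,0],[0,0,0],0.3]
  ]
}}

```text
t: 31.15
ee_pos: [560.7, 267.6, 254.6]
eef_rot: [0.057, 0.998, 0.0, 0.0]
contact_force: [1.3, -0.4, -0.1]
width: 56.4
```

Request:
{"method": "carry_out", "body": {
  "steps": [
    [[-0.002,0.035,0],[0,0,0],0.3],
    [[-0.004,0.07,0],[0,0,0],0.3],
    [[-0.006,0.095,0],[0,0,0],0.3],
    [[-0.007,0.1,-0.01],[0,0,0],0.3],
    [[-0.007,0.1,-0.03],[0,0,0],0.3],
    [[-0.007,0.1,-0.055],[0,0,0],0.3],
    [[-0.007,0.1,-0.07],[0,0,0],0.3],
    [[-0.007,0.1,-0.075],[0,0,0],0.3]
  ]
}}

```text
t: 31.82
ee_pos: [553.1, 364.3, 176.1]
eef_rot: [0.058, 0.998, -0.002, -0.002]
contact_force: [-0.3, -0.3, -0.7]
width: 56.7
```

```bash
python3 - <<'E'
from h import *
s=robot.get_state();a=imaging.get_image('wrist');b=imaging.get_image('side'); 
cv2.imwrite('pics/w16.png',np.hstack([cv2.resize(a[60:400,130:510],None,fx=1,fy=1),cv2.resize(b[110:340,90:360],(400,340))])[:,:,::-1])
print(s['ee_pos'],s['contact_force'],s['width'],s['t'])
E
```

```text
[553.08361953 364.30165588 176.10941331] [-0.32383481 -0.34337597 -0.72886243] 56.661790108502544 31.8167
```

View pics/w16.png

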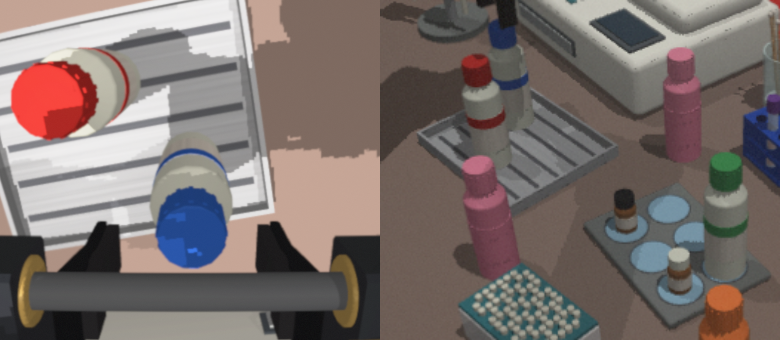

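Green stands on its place, and the blue cap is centred between the fingers. Before going on I'll confirm the state is unchanged.

```bash
python3 - <<'E'
from h import *
s=robot.get_state();print(s['ee_pos'],s['width'],s['t'])
E
```

```text
[553.87662063 364.93031927 178.60662594] 56.7258410346588 31.9167
```

Request:
{"method": "carry_out", "body": {
  "steps": [
    [[0,0,-0.015],[0,0,0],0.3],
    [[0,0,-0.03],[0,0,0],0.3],
    [[0,0,-0.043],[0,0,0],0.3],
    [[0,0,-0.043],[0,0,0],0.3],
    [[0,0,-0.043],[0,0,0],-1],
    [[0,0,-0.043],[0,0,0],-1],
    [[0,0,-0.043],[0,0,0],-1],
    [[0,0,-0.043],[0,0,0],-1]
  ],
  "newtons": 25
}}

```text
t: 32.58
ee_pos: [554.6, 366.0, 137.7]
eef_rot: [0.057, 0.998, 0.001, 0.001]
contact_force: [-0.1, -0.5, 0.2]
width: 37.7
```

Request:
{"method": "carry_out", "body": {
  "steps": [
    [[0,0,0],[0,0,0],-1],
    [[0,0,0],[0,0,0],-1],
    [[0,0,0],[0,0,0],-1],
    [[0,0,0.01],[0,0,0],-1],
    [[0,0,0.03],[0,0,0],-1],
    [[0,0,0.055],[0,0,0],-1],
    [[0,0,0.085],[0,0,0],-1],
    [[0,0,0.118],[0,0,0],-1]
  ]
}}

```text
t: 33.25
ee_pos: [553.3, 365.2, 255.0]
eef_rot: [0.057, 0.998, -0.001, -0.001]
contact_force: [0.9, 0.3, -2.5]
width: 31.4
```

Request:
{"method": "carry_out", "body": {
  "steps": [
    [[0.003,-0.025,0],[0,0,0],-1],
    [[0.006,-0.055,0],[0,0,0],-1],
    [[0.01,-0.085,0],[0,0,0],-1],
    [[0.014,-0.115,0],[0,0,0],-1],
    [[0.018,-0.145,0],[0,0,0],-1],
    [[0.022,-0.175,0],[0,0,0],-1],
    [[0.026,-0.205,0],[0,0,0],-1],
    [[0.029,-0.235,0],[0,0,0],-1]
  ]
}}

```text
t: 33.92
ee_pos: [582.9, 129.2, 254.8]
eef_rot: [0.057, 0.998, 0.0, -0.0]
contact_force: [1.0, 0.9, -3.2]
width: 31.7
```

Request:
{"method": "carry_out", "body": {
  "steps": [
    [[0.003,-0.025,0],[0,0,0],-1],
    [[0.005,-0.042,0],[0,0,0],-1],
    [[0.006,-0.051,-0.005],[0,0,0],-1],
    [[0.006,-0.051,-0.025],[0,0,0],-1],
    [[0.006,-0.051,-0.05],[0,0,0],-1],
    [[0.006,-0.051,-0.07],[0,0,0],-1],
    [[0.006,-0.051,-0.08],[0,0,0],-1],
    [[0.006,-0.051,-0.08],[0,0,0],-1]
  ]
}}

```text
t: 34.58
ee_pos: [587.5, 80.3, 172.0]
eef_rot: [0.057, 0.998, -0.001, -0.002]
contact_force: [-0.4, 0.8, -2.2]
width: 31.1
```

```bash
python3 - <<'E'
from h import *
s=robot.get_state();a=imaging.get_image('wrist');b=imaging.get_image('side'); 
cv2.imwrite('pics/w17.png',np.hstack([cv2.resize(a[60:400,130:510],None,fx=1,fy=1),cv2.resize(b[150:330,210:410],(378,340))])[:,:,::-1])
print(s['ee_pos'],s['contact_force'],s['width'],s['t'])
E
```

```text
[587.51715412  80.332645   171.96451276] [-0.41979937  0.84129437 -2.20683941] 31.068060306588116 34.5833
```

View pics/w17.png

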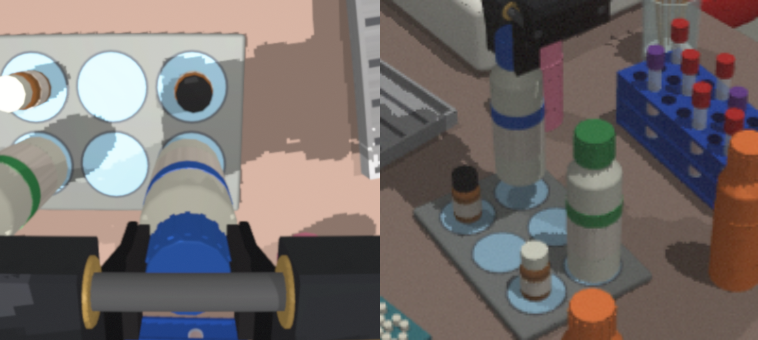

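Blue is above its marking. I'll lower it, release, and go to red.

Request:
{"method": "carry_out", "body": {
  "steps": [
    [[0,0,-0.005],[0,0,0],-1],
    [[0,0,-0.015],[0,0,0],-1],
    [[0,0,-0.023],[0,0,0],-1],
    [[0,0,-0.028],[0,0,0],-1],
    [[0,0,-0.03],[0,0,0],-1],
    [[0,0,-0.03],[0,0,0],-1],
    [[0,0,-0.03],[0,0,0],-1]
  ]
}}

```text
t: 35.27
ee_pos: [589.5, 79.6, 145.1]
eef_rot: [0.057, 0.998, 0.0, 0.0]
contact_force: [-1.6, -0.4, 4.1]
width: 31.2
```

Request:
{"method": "carry_out", "body": {
  "steps": [
    [[0,0,0],[0,0,0],0.3],
    [[0,0,0],[0,0,0],0.3],
    [[0,0,0],[0,0,0],0.3],
    [[0,0,0],[0,0,0],0.3],
    [[0,0,0.015],[0,0,0],0.3],
    [[0,0,0.04],[0,0,0],0.3],
    [[0,0,0.075],[0,0,0],0.3],
    [[0,0,0.11],[0,0,0],0.3]
  ]
}}

```text
t: 35.93
ee_pos: [588.5, 79.6, 255.2]
eef_rot: [0.057, 0.998, -0.0, -0.001]
contact_force: [0.6, -0.4, 0.1]
width: 56.1
```

Request:
{"method": "carry_out", "body": {
  "steps": [
    [[-0.01,0.02,0],[0,0,0],0.3],
    [[-0.022,0.05,0],[0,0,0],0.3],
    [[-0.036,0.082,0],[0,0,0],0.3],
    [[-0.05,0.114,0],[0,0,0],0.3],
    [[-0.064,0.146,0],[0,0,0],0.3],
    [[-0.078,0.178,0],[0,0,0],0.3],
    [[-0.092,0.21,0],[0,0,0],0.3],
    [[-0.102,0.232,0],[0,0,0],0.3]
  ]
}}

```text
t: 36.6
ee_pos: [485.1, 315.1, 254.4]
eef_rot: [0.056, 0.998, 0.001, -0.0]
contact_force: [-0.4, -0.0, 0.8]
width: 56.3
```

Request:
{"method": "carry_out", "body": {
  "steps": [
    [[0,0,0],[0,0,0],0.3],
    [[0,0,-0.01],[0,0,0],0.3],
    [[0,0,-0.03],[0,0,0],0.3],
    [[0,0,-0.055],[0,0,0],0.3],
    [[0,0,-0.07],[0,0,0],0.3],
    [[0,0,-0.075],[0,0,0],0.3],
    [[0,0,-0.075],[0,0,0],0.3]
  ]
}}

```text
t: 37.18
ee_pos: [487.1, 309.9, 177.9]
eef_rot: [0.058, 0.998, -0.001, -0.001]
contact_force: [-0.6, -0.8, -0.1]
width: 56.9
```

```bash
python3 - <<'E'
from h import *
s=robot.get_state();a=imaging.get_image('wrist');b=imaging.get_image('side'); 
cv2.imwrite('pics/w18.png',np.hstack([cv2.resize(a[60:400,130:510],None,fx=1,fy=1),cv2.resize(b[110:340,90:360],(400,340))])[:,:,::-1])
print(s['ee_pos'],s['contact_force'],s['width'],s['t'])
E
```

```text
[487.1337694  309.9179953  177.88116462] [-0.63544056 -0.81613084 -0.1153876 ] 56.8694154349296 37.1833
```

View pics/w18.png

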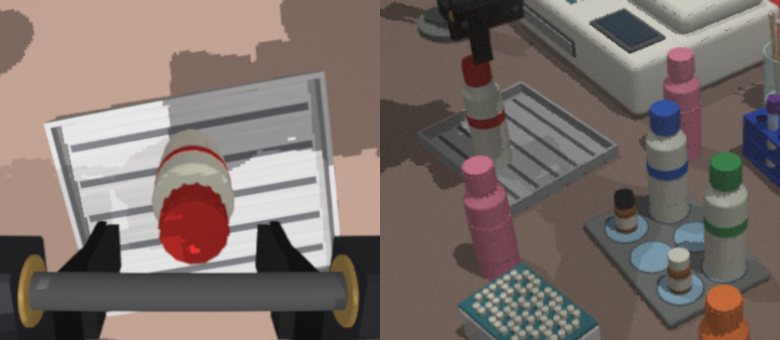

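Request:
{"method": "carry_out", "body": {
  "steps": [
    [[0,0,-0.015],[0,0,0],0.3],
    [[0,0,-0.03],[0,0,0],0.3],
    [[0,0,-0.043],[0,0,0],0.3],
    [[0,0,-0.043],[0,0,0],0.3],
    [[0,0,-0.043],[0,0,0],-1],
    [[0,0,-0.043],[0,0,0],-1],
    [[0,0,-0.043],[0,0,0],-1],
    [[0,0,-0.043],[0,0,0],-1]
  ]
}}

```text
t: 37.95
ee_pos: [487.7, 312.0, 137.7]
eef_rot: [0.057, 0.998, 0.001, 0.001]
contact_force: [0.5, 0.5, 1.5]
width: 37.4
```

Request:
{"method": "carry_out", "body": {
  "steps": [
    [[0,0,0],[0,0,0],-1],
    [[0,0,0],[0,0,0],-1],
    [[0,0,0],[0,0,0],-1],
    [[0,0,0.01],[0,0,0],-1],
    [[0,0,0.03],[0,0,0],-1],
    [[0,0,0.055],[0,0,0],-1],
    [[0,0,0.085],[0,0,0],-1],
    [[0,0,0.118],[0,0,0],-1]
  ]
}}

```text
t: 38.62
ee_pos: [486.4, 311.1, 255.3]
eef_rot: [0.057, 0.998, -0.001, -0.001]
contact_force: [0.6, 0.8, -2.3]
width: 31.5
```

Request:
{"method": "carry_out", "body": {
  "steps": [
    [[0.003,-0.025,0],[0,0,0],-1],
    [[0.007,-0.055,0],[0,0,0],-1],
    [[0.011,-0.085,0],[0,0,0],-1],
    [[0.015,-0.115,0],[0,0,0],-1],
    [[0.019,-0.145,0],[0,0,0],-1],
    [[0.023,-0.175,0],[0,0,0],-1],
    [[0.027,-0.205,0],[0,0,0],-1],
    [[0.031,-0.235,0],[0,0,0],-1]
  ]
}}

```text
t: 39.28
ee_pos: [517.8, 75.1, 255.0]
eef_rot: [0.057, 0.998, 0.0, -0.0]
contact_force: [0.4, -1.2, -2.0]
width: 31.4
```

Request:
{"method": "carry_out", "body": {
  "steps": [
    [[0.003,-0.025,0],[0,0,0],-1],
    [[0.005,-0.04,0],[0,0,0],-1],
    [[0.005,-0.045,0],[0,0,0],-1],
    [[0.005,-0.045,-0.015],[0,0,0],-1],
    [[0.005,-0.045,-0.035],[0,0,0],-1],
    [[0.005,-0.045,-0.05],[0,0,0],-1],
    [[0.005,-0.045,-0.05],[0,0,0],-1],
    [[0.005,-0.045,-0.05],[0,0,0],-1]
  ]
}}

```text
t: 39.95
ee_pos: [522.6, 32.6, 204.5]
eef_rot: [0.057, 0.998, -0.0, -0.001]
contact_force: [1.0, -0.6, -0.6]
width: 31.1
```

```bash
python3 - <<'E'
from h import *
s=robot.get_state();a=imaging.get_image('wrist');b=imaging.get_image('side'); 
cv2.imwrite('pics/w19.png',np.hstack([cv2.resize(a[60:400,130:510],None,fx=1,fy=1),cv2.resize(b[150:330,210:410],(378,340))])[:,:,::-1])
print(s['ee_pos'],s['contact_force'],s['width'],s['t'])
E
```

```text
[522.61044971  32.56039672 204.49600783] [ 0.98664627 -0.57940466 -0.64985474] 31.14139933942526 39.95
```

View pics/w19.png

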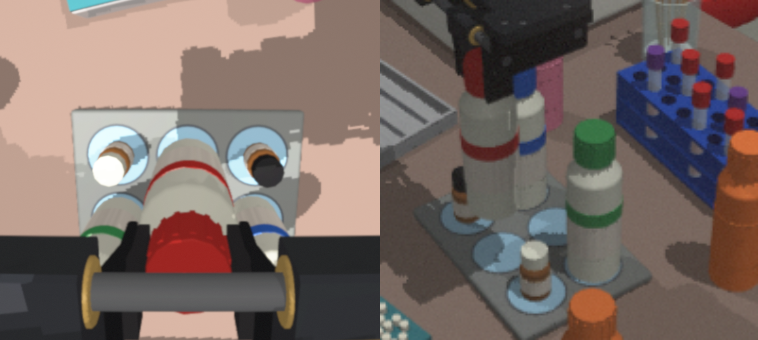

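Red is over its place between the white and black vials. I'll lower 60 mm, release, and back off upwards.

Request:
{"method": "carry_out", "body": {
  "steps": [
    [[0,0,-0.015],[0,0,0],-1],
    [[0,0,-0.035],[0,0,0],-1],
    [[0,0,-0.048],[0,0,0],-1],
    [[0,0,-0.055],[0,0,0],-1],
    [[0,0,-0.059],[0,0,0],-1],
    [[0,0,-0.06],[0,0,0],-1],
    [[0,0,-0.06],[0,0,0],-1],
    [[0,0,-0.06],[0,0,0],-1]
  ]
}}

```text
t: 40.72
ee_pos: [523.6, 31.8, 145.5]
eef_rot: [0.057, 0.998, 0.0, 0.001]
contact_force: [0.5, 0.4, -2.0]
width: 31.4
```

Request:
{"method": "carry_out", "body": {
  "steps": [
    [[0,0,0],[0,0,0],0.3],
    [[0,0,0],[0,0,0],0.3],
    [[0,0,0],[0,0,0],0.3],
    [[0,0,0],[0,0,0],0.3],
    [[0,0,0.015],[0,0,0],0.3],
    [[0,0,0.04],[0,0,0],0.3],
    [[0,0,0.075],[0,0,0],0.3],
    [[0,0,0.11],[0,0,0],0.3]
  ]
}}

```text
t: 41.38
ee_pos: [522.5, 31.5, 255.5]
eef_rot: [0.057, 0.998, -0.0, -0.001]
contact_force: [0.9, 0.0, 0.8]
width: 56.2
```

Request:
{"method": "carry_out", "body": {
  "steps": [
    [[-0.005,0.025,0.03],[0,0,0],0.3],
    [[-0.015,0.055,0.06],[0,0,0],0.3],
    [[-0.028,0.09,0.08],[0,0,0],0.3],
    [[-0.04,0.125,0.08],[0,0,0],0.3],
    [[-0.055,0.16,0.08],[0,0,0],0.3],
    [[-0.07,0.195,0.08],[0,0,0],0.3],
    [[-0.085,0.23,0.08],[0,0,0],0.3],
    [[-0.1,0.265,0.08],[0,0,0],0.3]
  ]
}}

```text
t: 42.05
ee_pos: [422.1, 298.2, 334.9]
eef_rot: [0.057, 0.998, 0.0, 0.0]
contact_force: [-0.2, -0.1, -0.3]
width: 57.1
```

Request:
{"method": "carry_out", "body": {
  "steps": [
    [[-0.015,0.035,0],[0,0,0],0.3],
    [[-0.03,0.07,0],[0,0,0],0.3],
    [[-0.045,0.105,0],[0,0,0],0.3],
    [[-0.06,0.14,0],[0,0,0],0.3],
    [[-0.075,0.175,0],[0,0,0],0.3],
    [[-0.085,0.2,0],[0,0,0],0.3],
    [[-0.085,0.2,0],[0,0,0],0.3],
    [[-0.085,0.2,0],[0,0,0],0.3]
  ]
}}

```text
t: 42.72
ee_pos: [336.9, 497.9, 333.9]
eef_rot: [0.056, 0.998, -0.0, -0.0]
contact_force: [-0.3, -0.0, -0.6]
width: 56.9
```

```bash
python3 - <<'E'
from h import *
s=robot.get_state();t=imaging.get_image('top')[:,:,::-1];b=imaging.get_image('side')[:,:,::-1]
cv2.imwrite('pics/t20.png',t); cv2.imwrite('pics/s20.png',b)
cv2.imwrite('pics/c20.png',cv2.resize(t[195:285,250:370],None,fx=6,fy=6,interpolation=cv2.INTER_CUBIC))
# before/after
t0=cv2.imread('pics/top0.png')
cv2.imwrite('pics/cmp20.png',np.vstack([cv2.resize(x[120:300,240:540],(780,300) if 0 else None,fx=1.6,fy=1.6) for x in (t0,t)]))
def cent(im,lo,hi,box):
    x0,y0,x1,y1=box; m=cv2.inRange(cv2.cvtColor(im,cv2.COLOR_BGR2HSV)[y0:y1,x0:x1],lo,hi); M=cv2.moments(m,True); return (round(M['m10']/M['m00']+x0,1),round(M['m01']/M['m00']+y0,1),int(M['m00']))
box=(262,205,358,278)
for n,lo,hi in [('blue',(108,150,100),(125,255,255)),('green',(60,120,60),(85,255,255)),('red',(0,170,100),(6,255,255))]:
    print(n,cent(t0,lo,hi,box),cent(t,lo,hi,box))
y=cent(t,(20,120,90),(32,255,255),(440,210,500,280)); print('yellow',y,atz(ray('top',y[:2]),115))
print(s['ee_pos'],s['contact_force'],s['t'])
E
```

```text
blue (282.0, 219.7, 194) (282.9, 220.3, 194)
green (340.0, 224.4, 190) (340.3, 224.9, 186)
red (307.3, 252.7, 180) (307.6, 252.8, 184)
yellow (476.4, 242.0, 106) [ 537.12777748 -316.8736671   115.        ]
[336.93155329 497.93330772 333.85475668] [-0.34627593 -0.0341249  -0.55160025] 42.7167
```

View pics/cmp20.png

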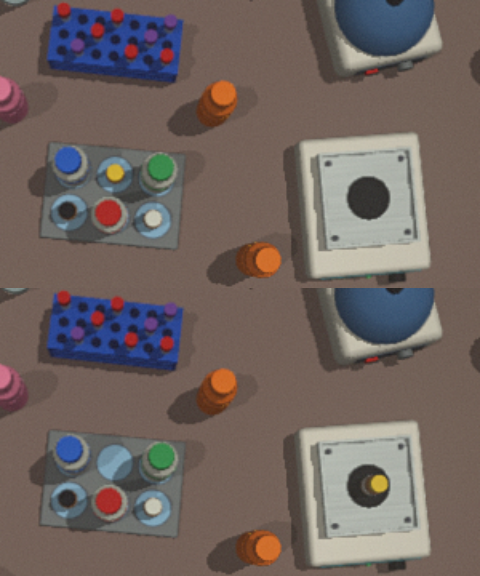

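View pics/s20.png

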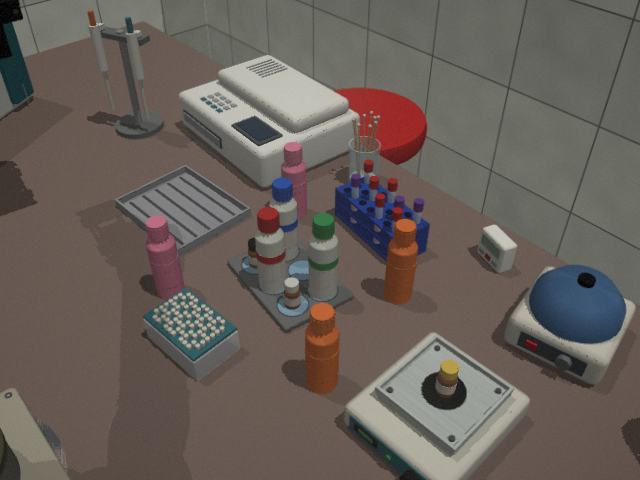

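All the caps are within about 1 px (≤2.5 mm) of where they were, and the vial is within 1 mm of the pad centre. The other vials and the rack look unmoved. I'm handing in.

```bash
python3 - <<'E'
from station import finish_job
print(finish_job())
E
```

```text
the job is handed in; nothing more can be done
None
```

I moved all three bottles to the spill tray by their caps, stood the yellow-capped vial on the shaker pad, and put green, blue and red back on their own places. I handed the job in at about 42.8 s; it reports no verdict.

**Last checks (top and side pictures after the arm had backed off):**
- **Bottles:** all upright. In the top view the red cap is within about 0.3 px, green 0.6 px and blue 1.1 px of the starting picture, at most about 2.5 mm.
- **Yellow vial:** upright, with its axis measured about 1 mm from the pad centre.
- **White and black vials, tube rack:** unmoved as far as the before and after pictures show. I compared these by eye rather than measuring them.
- **Forces:** the highest contact force I read was about 10 N, when the vial touched down on the pad.

**Disagreements:** heights triangulated from the two views came out 1.5–2.5 mm above the nominal ones for the bottles and vials. An early side-view estimate put the vial about 6 mm off the pad centre. I put that down to a rough guess at the middle of the cap's outline, and the final top view did not bear it out.

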